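# Pile the sample cases in the airing box

### The arm

A 6-joint arm with a two-finger parallel gripper is mounted at the origin on the work surface. World frame = base frame: x ahead of the robot, y to its left, z up, the work surface at z = 0. Lengths are in mm, angles in degrees, forces in N, time in s.
With the tool pointing down it reaches from about 350 to 850 mm from the base axis. Payload 8.1 kg.
Tool frame: the origin (TCP) lies on the centre line of the jaws, within the pads' length; the fingertips stand 14 mm ahead of it and the grasp point (between the pads) lies 5 mm behind it; z points along the fingers, y is the line along which they close (so a half turn about z gives the same grasp; the last joint's range is limited). The gripper opens to 85 mm and grips with 20 to 120 N. Pads are 22 mm wide; open, the fingers measure 114 mm over their backs; the gripper's body (76 mm by 85 mm) begins 54 mm behind the grasp point. The pads swing forward as they close: fully open they stand 13 mm farther back than shut.
Start: joints at [68.789, 7.471, 85.268, -0, 87.261, -4.893], TCP at [168.557, 575.842, 245.292] pointing down, gripper open.
Joint ranges: [-169.43, 169.43], [-51.17, 129.36], [1.28, 143.12], [-76.62, 256.62], [0, 156.53], [-152.29, 152.29]. Speed limits (degrees/s): [136.94, 136.94, 159.86, 180, 180, 180].

### API

Orientations are given as [roll, pitch, yaw] about the fixed x, y, z axes, in that order (R = Rz(yaw) Ry(pitch) Rx(roll)).
In Python, from bench import sense, snapshot, camera_info, hand_in gives the robot as it stands. The module is installed in compiled form; this text tells all that it offers.
- The arm moves only by the tool apply_moves, never from a script. Its argument "deltas" is a list of rows, each a list of 7 numbers: the shift along the tool's x, y, z scaled (see below), then the turn, a rotation vector about the tool's x, y, z scaled (see below), then the opening, from 0 (shut) to 1 (fully open). In form: [[dx, dy, dz, ax, ay, az, claw], ...]. A call has 1 to 8 rows; each row shifts and turns the commanded pose from where the row before left it, along the tool's axes as they then stand; what a row does not reach is not made up. The controller multiplies each number of a shift by 0.03 m and each number of a turn by 0.08 rad. A row lasts 1/8 s, in which the tool goes at most 62.5 mm and 10.7 degrees, less where a joint would pass 70% of its speed; a pose out of reach is approached as far as the arm can. A call with a number of a shift or a turn outside -1 to 1 is refused whole. A call with a gripper value outside its range is refused whole. The fingers move at their own pace and stop on an object; "grip_force" is the grip in N (left out, the last holds). Time passes only in rows, so rows that do not move let the fingers close. It gives the time, the measured TCP pose, the force, the opening and the grip force at its end, in the units of the state.
- sense(): the state, without advancing time (a new reading comes with each control period).
- snapshot(name): name is "scene" or "side" or "wrist"; returns the picture (400x640x3 uint8, red, green, blue); there is no depth.
- camera_info(name): a dict with "vertical_fov" (degrees; the focal length in pixels is half the picture's height over the tangent of half this angle, whatever the lens; pixels are square), "cx", "cy" (the principal point, pixels), "origin" and "rotation" of the camera in the world; the wrist camera has in their place "tool_from_camera" (4x4, takes a point from camera to tool coordinates, whose origin is the TCP and whose axes are the flange's). Camera axes: x right, y up, looking along -z (the intrinsics and any distortion apply to the point x, -y, -z); pixel columns grow to the right and rows downward; lengths in mm; the calibration is good to about 2 mm. A picture is of the moment at which its call begins: read the wrist's pose just before it. camera_info takes no time and is no camera call.
- hand_in(): hands the job in; it is judged then, once.
The state is a dict: "time": time; "joint_pos": joint angles; "qd": joint speeds; "joint_efforts": joint torques, N m; "tool_pos": TCP position; "tcp_rot": TCP orientation; "ft_force": force on the tool from outside, world axes, zero at the start; "wrist_torque": the same for the moment, N m; "finger_gap": finger opening in mm; "grip_force": force on a finger pad.
Only numpy, scipy, OpenCV 4.12 (cv2) and the standard library are available. Lean on these libraries where they do the work, as an engineer would, in place of code of your own. Each camera call takes 0.05 s, during which the arm holds its last target. There are 200 camera calls.

### The job

Swing the lid of the wooden airing box up until it stands upright, then stack all the flat orange sample cases in one square pile on the black pad inside the box, lined up with the pad, and lay the aluminium plate squarely on top of the pile. Last, fold the lid back over the pile and leave it standing half open at 45 degrees so that the samples can air; do not disturb the bottle, the flask or the calculator.

Things in the scene. Friction and masses are not known exactly. Their poses are not given: they have to be found in the camera images.
- airbox: wooden airing box, open on top under its lid, fixed to the bench: 196 mm along its x, 220 mm along its y, walls 50 mm high and 8 mm thick, floor 8 mm thick. Origin: centre of its underside; z up. The lid's hinge runs along x on the rim of its +y wall
- pad (a point): centre of the black pad (94 x 58 mm, long side along the box's x) painted on the box's inner floor, at floor height, 12 mm from the box's middle towards -y; axes as the box
- lid (a joint): angle of the lid in rad: 0 shut (lying on the walls), 1.57 upright, 1.9 its stop. Stiff hinge: it stays where it is left. Panel 196 x 220 x 8 mm
- lid_hinge (a point): point on the lid's hinge line, in the middle of the +y wall, 50 mm above the box's underside (axes turn with the lid; hinge line along x)
- lid_handle (a point): grip point in the lid's dark wooden tab, 190 mm from the hinge line and 30 mm above the lid's outer face (38 mm above the hinge plane). The tab is 14 mm thick along the hinge line (pinch it across this), 30 mm the other way, and stands 44 mm off the lid. Axes turn with the lid: x along the hinge line, -y away from the hinge, z out of the lid's outer face
- plate: aluminium hold-down plate, 90 mm along its x, 54 mm along its y, 8 mm thick, with a black bar handle on top: 44 mm along x, 12 mm thick along y, reaching from 8 to 34 mm above the underside. Origin: centre of its underside, z up
- bottle: amber glass bottle, 60 mm across, 170 mm tall; bystander, origin under its centre
- flask: small clear conical flask, 72 mm across, 105 mm tall; bystander, origin under its centre
- calculator: white desk calculator 140 x 90 x 19 mm lying flat; bystander, origin under its centre
- case_a: flat closed sample case, white with an orange top: 90 mm along its x, 54 mm along its y, 14 mm thick, rigid. Origin: centre of its underside, z up. May be absent
- case_b: flat closed sample case, white with an orange top: 90 mm along its x, 54 mm along its y, 14 mm thick, rigid. Origin: centre of its underside, z up. May be absent
- case_c: flat closed sample case, white with an orange top: 90 mm along its x, 54 mm along its y, 14 mm thick, rigid. Origin: centre of its underside, z up. May be absent
- case_d: flat closed sample case, white with an orange top: 90 mm along its x, 54 mm along its y, 14 mm thick, rigid. Origin: centre of its underside, z up. May be absent
- case_e: flat closed sample case, white with an orange top: 90 mm along its x, 54 mm along its y, 14 mm thick, rigid. Origin: centre of its underside, z up. May be absent

How it is judged (in metres and radians):
On the way, in this order (a step that is already met when the one before it is completed fails the run):
1. the lid has been swung up to upright (80 degrees or more) (value of joint lid above 1.4 rad), for 0.2 s.
2. all the cases lie in one square pile on the pad (horizontal distance between each of case_a, case_b, case_c, case_d, case_e and pad below 0.009 m and angle between the x axis of each of case_a, case_b, case_c, case_d, case_e and the x axis of airbox, either way round below 0.14 rad and angle between each of case_a, case_b, case_c, case_d, case_e's own z axis and vertical below 0.06 rad and linear speed of each of case_a, case_b, case_c, case_d, case_e below 0.03 m/s), for 0.3 s.
3. the plate lies squarely on top of the pile (all of step 2 and horizontal distance between plate and pad below 0.009 m and angle between the x axis of plate and the x axis of airbox, either way round below 0.14 rad and angle between plate's own z axis and vertical below 0.06 rad and linear speed of plate below 0.03 m/s and z of plate in the frame of case_a above 0.01 m and z of plate in the frame of case_b above 0.01 m and z of plate in the frame of case_c above 0.01 m and z of plate in the frame of case_d above 0.01 m and z of plate in the frame of case_e above 0.01 m), for 0.3 s.
At the end, for the whole second after the job is handed in: Every case that is present and the plate lie flat within 9 mm of the pad's centre, their long sides within 8 degrees of the pad's, the plate above all the cases, all at rest and released; the lid stands at 45 degrees, give or take 8 (all of step 3 and value of joint lid between 0.645 and 0.925 rad); the robot touches nothing.
It fails at once if a bystander is shifted by more than 30 mm or tipped (distance of any of bottle, flask, calculator from where it was at the start of the episode above 0.03 m or angle between any of bottle, flask, calculator's own z axis and vertical above 0.5 rad).
Of case_a, case_b, case_c, case_d, case_e only 3 to 5 are there at a start; the rules pass over those that are not, and their reading is None.
At some moment in a run one of case_a, case_b, case_c, case_d, case_e, plate may be knocked a few centimetres aside while the robot is not near it.
Once in a run the grip may slacken for a moment while it holds something.
It also fails if it takes over 210 s, if anything falls off the work surface, if the arm or the gripper's body presses on something with over 40 N, if the wrist force passes 120 N, or if a joint passes its speed limit or range.

## Working session

There is one attempt and no reset: what is moved stays moved. The work goes in short steps, Python scripts to look and compute and a tool call to move; the robot and the scene stay as the last step left them, time stands still between calls to the robot, and variables do not carry over. Pictures are saved under pics/ and viewed, at most 16 in all, crops included, and the job is handed in when it is done.

Besides the shell and the picture viewer there is one more tool, called after ">>>" as name(argument=value, ...) on one line, values as JSON. apply_moves: Moves the arm, as the interface text tells. Its arguments: {"type":"object","properties":{"deltas":{"type":"array"},"grip_force":{"type":"number"}},"required":["deltas"]}

```bash
mkdir -p pics
cat > h.py <<'E'
import numpy as np, cv2
from bench import sense, snapshot, camera_info, hand_in
E
python3 - <<'E'
from h import *
import json
for n in("scene","side","wrist"):
    im=snapshot(n); np.save(f"pics/{n}0.npy",im); cv2.imwrite(f"pics/{n}0.png",im[:,:,::-1]); print(n,{k:(np.round(v,4).tolist() if not isinstance(v,str) else v) for k,v in camera_info(n).items()})
print(sense())
E
```

```text
scene {'vertical_fov': 47.8532, 'cx': 318.0832, 'cy': 200.2478, 'origin': [1478.5034, -493.1491, 814.7761], 'rotation': [54.4778, 1.2373, 59.0386]}
side {'vertical_fov': 48.8994, 'cx': 320.6837, 'cy': 194.6568, 'origin': [60.6589, -988.6944, 1071.2778], 'rotation': [48.2813, -0.3308, -25.9813]}
wrist {'vertical_fov': 71.0536, 'cx': 315.6763, 'cy': 200.1014, 'tool_from_camera': [[0.0003, 0.9585, 0.2851, 73.4071], [1.0, -0.0003, 0.0001, 0.3109], [0.0002, 0.2851, -0.9585, -128.6569], [0.0, 0.0, 0.0, 1.0]]}
{'time': 0.15, 'joint_pos': array([ 6.87897211e+01,  7.50510254e+00,  8.53149549e+01,  1.57699268e-04,
        8.72614271e+01, -4.89399225e+00]), 'qd': array([-0.0670804 , -0.01838677, -0.26454799, -0.06561046, -0.01051378,
       -0.05749409]), 'joint_efforts': array([ 1.43880323e-03, -5.70066369e+01, -5.01155448e+01, -2.68331787e-04,
        9.56353935e-03,  9.57799284e-05]), 'tool_pos': array([168.40551408, 575.46492644, 244.4860026 ]), 'tcp_rot': array([-1.79918826e+02, -7.10857642e-03,  1.63683701e+02]), 'ft_force': array([0.01606117, 0.36293366, 0.16592489]), 'wrist_torque': array([-0.02283393, -0.01131767, -0.0339855 ]), 'grip_force': 0.0, 'finger_gap': 85.55965691702738}
```

View pics/scene0.png

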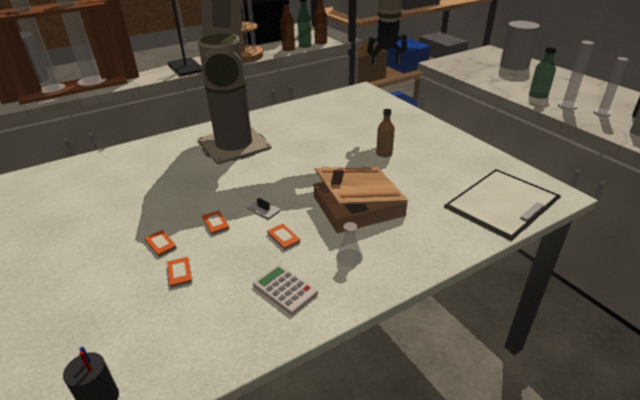

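View pics/side0.png

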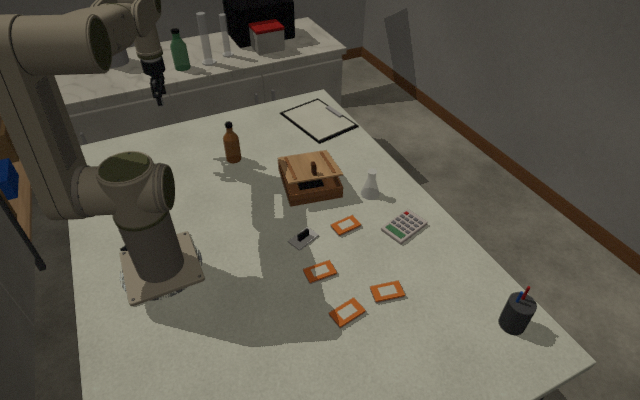

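View pics/wrist0.png

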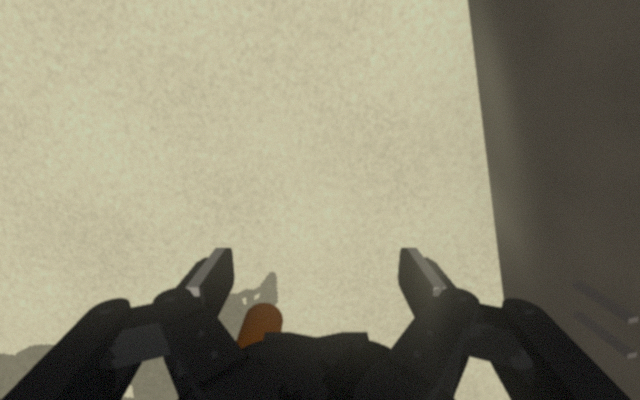

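The scene view shows the box near (360,195), with its lid slightly raised and the tab at (337,178). The plate is at (265,208), four cases are at (215,222), (160,242), (179,271) and (284,236), and the bystanders are clear of them. The side view shows the same layout, while the wrist view has only bench and the bottle top.

```bash
cat > h.py <<'E'
import numpy as np, cv2
from bench import sense, snapshot, camera_info, hand_in
from scipy.spatial.transform import Rotation as R
def cam(n, st=None):
    c=camera_info(n); f=200/np.tan(np.radians(c["vertical_fov"])/2)
    if n=="wrist":
        st=st or sense(); T=np.array(c["tool_from_camera"]); Rt=R.from_euler("xyz",st["tcp_rot"],degrees=True).as_matrix()
        return Rt@T[:3,:3], Rt@T[:3,3]+st["tool_pos"], f, c["cx"], c["cy"]
    return R.from_euler("xyz",c["rotation"],degrees=True).as_matrix(), np.array(c["origin"]), f, c["cx"], c["cy"]
def rays(C,uv):
    uv=np.atleast_2d(np.float64(uv)); d=np.c_[(uv[:,0]-C[3])/C[2],-(uv[:,1]-C[4])/C[2],-np.ones(len(uv))]
    return d@C[0].T
def onplane(C,uv,z):
    d=rays(C,uv); return C[1]+d*((z-C[1][2])/d[:,2])[:,None]
def tri(C1,uv1,C2,uv2):
    d1=rays(C1,uv1)[0];d2=rays(C2,uv2)[0]
    s=np.linalg.lstsq(np.c_[d1,-d2],C2[1]-C1[1],rcond=None)[0]
    a=C1[1]+s[0]*d1;b=C2[1]+s[1]*d2
    return (a+b)/2,np.linalg.norm(a-b)
def proj(C,p):
    q=(np.atleast_2d(p)-C[1])@C[0]; return np.c_[C[3]-C[2]*q[:,0]/q[:,2], C[4]+C[2]*q[:,1]/q[:,2]]
def blobs(im,lo,hi,amin):
    m=cv2.inRange(cv2.cvtColor(im,cv2.COLOR_RGB2HSV),lo,hi)
    cs,_=cv2.findContours(m,cv2.RETR_EXTERNAL,cv2.CHAIN_APPROX_NONE)
    return [cv2.convexHull(c)[:,0].astype(float) for c in cs if cv2.contourArea(c)>amin]
def rect(p):  # plane points -> centre, long, short, angle of long side
    (c,(w,h),a)=cv2.minAreaRect(np.float32(p[:,:2]))
    if w<h: w,h,a=h,w,a+90
    return np.round(c,1),round(w,1),round(h,1),round((a+90)%180-90,1)
ORANGE=((4,170,110),(16,255,255))
def save(im,name): cv2.imwrite(f"pics/{name}.png",im[:,:,::-1])
E
python3 - <<'E'
from h import *
S=np.load("pics/scene0.npy");D=np.load("pics/side0.npy");Cs,Cd=cam("scene"),cam("side")
def cases(im,C): return [rect(onplane(C,b,14)) +(b.mean(0).round(),) for b in blobs(im,*ORANGE,60)]
for im,C in((S,Cs),(D,Cd)):
    for r in cases(im,C): print(r)
    print()
save(np.vstack([cv2.resize(S[150:240,240:430],None,fx=4,fy=4,interpolation=2)[:300,:760],cv2.resize(D[140:215,250:440],None,fx=4,fy=4,interpolation=2)]),"crop1")
E
```

```text
(array([ 578.7, -385.9]), 87.8, 50.8, -11.6, array([178., 271.]))
(array([ 440.4, -397.3]), 88.5, 51.9, 8.6, array([159., 243.]))
(array([598.5, -98.2]), 87.3, 51.4, 7.0, array([284., 236.]))
(array([ 433.6, -235.4]), 87.8, 51.7, -2.2, array([215., 220.]))

(array([ 437.7, -396.4]), 87.7, 52.2, 9.3, array([348., 313.]))
(array([ 576. , -384.4]), 88.0, 50.9, -11.9, array([384., 291.]))
(array([ 444.3, -234.1]), 61.9, 51.6, -2.6, array([325., 269.]))
(array([594. , -96.1]), 87.0, 50.6, 6.4, array([343., 225.]))
```

View pics/crop1.png

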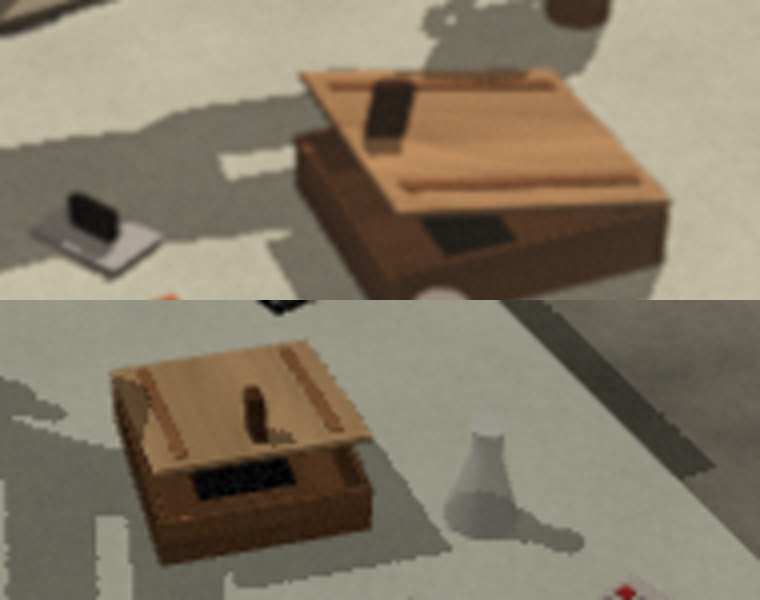

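The crop shows the lid held partly open. The scene view has its corners at (300,72), (398,212), (670,200) and (548,70). The side view has them at (150,472), (372,438), (308,342) and (112,372). The tab top is at (392,85) in the scene view and (253,390) in the side view.

Run:
```python
from h import *
Cs,Cd=cam("scene"),cam("side")
s=lambda u,v:((u+.5)/4-.5+240,(v+.5)/4-.5+150)
d=lambda u,v:((u+.5)/4-.5+250,(v-300+.5)/4-.5+140)
P={}
for n,a,b in [("A",(300,72),(150,472)),("B",(398,212),(372,438)),("C",(670,200),(308,342)),("D",(548,70),(112,372)),("tabtop",(393,84),(253,388)),("tabbase",(382,150),(260,442)),("frontR",(388,275),(371,492)),("plbar",(94,205),(0,0))][:7]:
    p,e=tri(Cs,s(*a),Cd,d(*b)); P[n]=p; print(n,p.round(),round(e,1))
for a,b in("AB","BC","CD","DA"):
    v=P[b]-P[a]; print(a+b,np.linalg.norm(v).round(),np.degrees(np.arctan2(v[1],v[0])).round(1),np.degrees(np.arcsin(v[2]/np.linalg.norm(v))).round(1))
S=np.load("pics/scene0.npy");D=np.load("pics/side0.npy")
print("plate front scene",onplane(Cs,[s(160,238),s(30,230),s(110,278)],8).round(), "bar top",onplane(Cs,[s(72,195),s(118,215)],34).round())
for q in [(303.5,232)]: print("side bar",onplane(Cd,q,34).round())
print(onplane(Cd,[(372,195)],0).round(),onplane(Cd,[(232,160)],0).round())
```

```text
A [464.  86. 104.] 3.1
B [657.  48. 104.] 0.2
C [698. 254.  60.] 0.4
D [508. 289.  60.] 1.2
tabtop [570. 102. 145.] 7.5
tabbase [571.  92.  93.] 6.4
frontR [654.  41.  50.] 3.0
AB 196.0 -11.3 -0.1
BC 215.0 78.7 -12.0
CD 194.0 169.5 0.1
DA 212.0 -102.0 12.1
plate front scene [[ 477.  -48.    8.]
 [ 415. -126.    8.]
 [ 501. -101.    8.]] bar top [[425. -93.  34.]
 [467. -75.  34.]]
side bar [[446. -85.  34.]]
[[761.   6.   0.]] [[364. 430.   0.]]
```

```bash
cat >> h.py <<'E'
EX=np.array([np.cos(np.radians(-11.2)),np.sin(np.radians(-11.2)),0]); EY=np.array([-EX[1],EX[0],0]); EZ=np.array([0,0,1.])
H=np.array([602.9,270,50.])
def tab(th): th=np.radians(th); return H+(-190*np.cos(th)+38*np.sin(th))*EY+(190*np.sin(th)+38*np.cos(th))*EZ
def go(target,yaw,tilt=0,base=None):
    """units to go: first turn (tool axes), then shift in the turned tool axes; tilt about tool y"""
    st=base or sense(); Rc=R.from_euler("xyz",st["tcp_rot"],degrees=True)
    Rn=R.from_euler("xyz",[180,0,yaw],degrees=True)*R.from_euler("y",tilt,degrees=True)
    t=(Rc.inv()*Rn).as_rotvec()/.08; s=Rn.inv().apply(np.array(target)-st["tool_pos"])/30
    print("turn",t.round(2),"shift",s.round(2),"rows",max(abs(t)).round(1),max(abs(s)).round(1))
    return {"tool_pos":np.array(target,float),"tcp_rot":Rn.as_euler("xyz",degrees=True)}
E
python3 -c "
from h import *
t=tab(12);print(t);go(t+[0,0,85],78.8)"
```

```text
[568.33650223  95.4415807  126.67283008]
turn [-2.000e-02  1.000e-02  1.852e+01] shift [-13.11  16.19   1.09] rows 18.5 16.2
```

>>> apply_moves(deltas=[[0,0,0,0,0,1,1],[0,0,0,0,0,1,1],[0,0,0,0,0,1,1],[0,0,0,0,0,1,1],[0,0,0,0,0,1,1],[0,0,0,0,0,1,1],[0,0,0,0,0,1,1],[0,0,0,0,0,1,1]])

```text
time: 1.15
tool_pos: [168.4, 575.6, 244.8]
tcp_rot: [-180.0, 0.0, 126.9]
ft_force: [-0.2, 0.0, 0.1]
finger_gap: 85.3
grip_force: 0.0
```

>>> apply_moves(deltas=[[0,0,0,0,0,1,1],[0,0,0,0,0,1,1],[0,0,0,0,0,1,1],[0,0,0,0,0,1,1],[0,0,0,0,0,1,1],[0,0,0,0,0,1,1],[0,0,0,0,0,1,1],[0,0,0,0,0,1,1]])

```text
time: 2.15
tool_pos: [168.5, 575.6, 244.8]
tcp_rot: [-180.0, 0.0, 90.2]
ft_force: [0.1, -1.1, -0.9]
finger_gap: 85.4
grip_force: 0.0
```

>>> apply_moves(deltas=[[0,0,0,0,0,1,1],[0,0,0,0,0,1,1],[0,0,0,0,0,0.52,1],[-0.77,0.95,0,0,0,0,1],[-0.77,0.95,0,0,0,0,1],[-0.77,0.95,0,0,0,0,1],[-0.77,0.95,0,0,0,0,1],[-0.77,0.95,0,0,0,0,1]])

```text
time: 3.15
tool_pos: [286.4, 433.7, 245.0]
tcp_rot: [-180.0, 0.0, 78.8]
ft_force: [1.1, 0.5, -0.3]
finger_gap: 85.6
grip_force: 0.0
```

>>> apply_moves(deltas=[[-0.77,0.95,0,0,0,0,1],[-0.77,0.95,0,0,0,0,1],[-0.77,0.95,0,0,0,0,1],[-0.77,0.95,0,0,0,0,1],[-0.77,0.95,0,0,0,0,1],[-0.77,0.95,0,0,0,0,1],[-0.77,0.95,0,0,0,0,1],[-0.77,0.95,0,0,0,0,1]])

```text
time: 4.15
tool_pos: [474.1, 208.2, 245.0]
tcp_rot: [-180.0, 0.0, 78.8]
ft_force: [0.4, 1.1, -0.7]
finger_gap: 85.2
grip_force: 0.0
```

>>> apply_moves(deltas=[[-0.77,0.95,0.3,0,0,0,1],[-0.77,0.95,0.3,0,0,0,1],[-0.77,0.95,0.3,0,0,0,1],[-0.77,0.95,0.19,0,0,0,1],[0,0,0,0,0,0,1],[0,0,0,0,0,0,1],[0,0,0,0,0,0,1]])

```text
time: 5.03
tool_pos: [567.1, 97.3, 212.8]
tcp_rot: [180.0, -0.0, 78.8]
ft_force: [-0.0, -0.4, 0.7]
finger_gap: 85.4
grip_force: 0.0
```

Run:
```python
from h import *
st=sense(); im=snapshot("wrist"); save(im,"w1"); C=cam("wrist",st)
print(st["time"],st["tool_pos"],st["tcp_rot"],st["ft_force"])
t=tab(12)
print("expected tab top",proj(C,t+14*EZ),proj(C,t))
```

```text
5.025 [567.09178079  97.3180346  212.81014079] [ 1.79996360e+02 -1.57335145e-02  7.88485018e+01] [-0.00965352 -0.42409626  0.73146582]
expected tab top [[318.8860826  218.64110498]] [[318.67868434 212.63733858]]
```

View pics/w1.png

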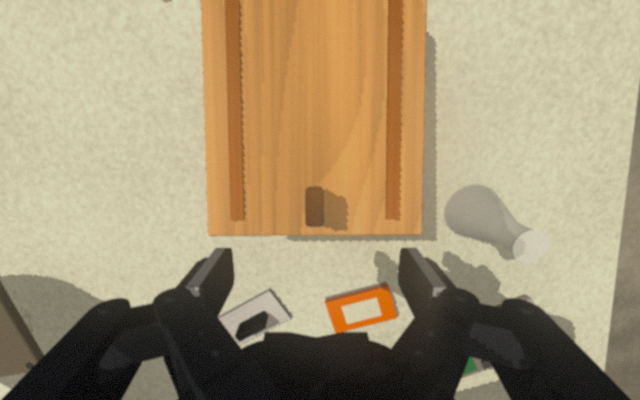

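The wrist view shows the lid square to the tool. Its side edges are symmetric about column 314.5, the tab top runs (305..325, 187..226), and the free edge is at row 235.

Run:
```python
from h import *
st=sense(); C=cam("wrist",st)
print("tabtop meas",onplane(C,(315,206.5),141), "exp",tab(12)+14*(EZ*np.cos(.209)+EY*np.sin(.209)))
e=H-220*np.cos(.209)*EY+(220*np.sin(.209))*EZ; ft=e+8*(EZ*np.cos(.209)+EY*np.sin(.209))
print("edge meas",onplane(C,[(314.5,235),(209,235),(421,235)],104),"exp",ft,e)
Cs=cam("scene");Cd=cam("side")
```

```text
tabtop meas [[567.41331636 105.62129008 141.        ]] exp [568.90070344  98.29100499 140.36817448]
edge meas [[559.30164754  67.07682355 104.        ]
 [464.27123656  85.81610806 104.        ]
 [655.33531445  48.1397045  104.        ]] exp [561.42072973  60.5143773  103.47189935] [561.09832904  58.88613485  95.64598827]
```

>>> apply_moves(deltas=[[0.16,-0.04,0.75,0,0,0,1],[0,0,0.75,0,0,0,1],[0,0,0.75,0,0,0,1],[0,0,0.75,0,0,0,1],[0,0,0,0,0,0,1],[0,0,0,0,0,0,0.5],[0,0,0,0,0,0,0.3]], grip_force=30)

```text
time: 5.95
tool_pos: [568.2, 101.7, 124.2]
tcp_rot: [179.9, -0.0, 78.8]
ft_force: [-0.5, 0.0, 0.5]
finger_gap: 51.9
grip_force: 0.0
```

>>> apply_moves(deltas=[[0,0,0,0,0,0,0],[0,0,0,0,0,0,0],[0,0,0,0,0,0,0],[0,0,0,0,0,0,0]])

```text
time: 6.45
tool_pos: [566.7, 101.3, 122.6]
tcp_rot: [-179.9, 0.0, 78.8]
ft_force: [-5.4, -1.3, 3.4]
finger_gap: 13.5
grip_force: 33.6
```

```bash
sed -i 's/^H=.*/H=np.array([601.1,276.9,50.])/' h.py
python3 - <<'E'
from h import *
st=sense();print(st["tool_pos"],st["wrist_torque"])
# arc rows: tool tilt follows half of lid turn
Rb=R.from_euler("xyz",[180,0,78.8],degrees=True)
p0=None;tl0=0
for k,th in enumerate(np.linspace(12,92,21)):
    tl=-(th-12)*.4; Rn=Rb*R.from_euler("y",tl,degrees=True)
    p=tab(th)+5*Rn.apply([0,0,1])
    if k: print(th,(Ro.inv().apply(p-p0)/30).round(3),round(np.radians(tl-tl0)/.08,3))
    p0,Ro,tl0=p,Rn,tl
E
```

```text
[566.70307446 101.27862467 122.62654361] [0.07116416 0.52754787 0.26306594]
16.0 [ 0.188 -0.    -0.408] -0.349
20.0 [ 0.205  0.    -0.399] -0.349
24.0 [ 0.222 -0.    -0.39 ] -0.349
28.0 [ 0.238  0.    -0.38 ] -0.349
32.0 [ 0.253 -0.    -0.37 ] -0.349
36.0 [ 0.269  0.    -0.359] -0.349
40.0 [ 0.283 -0.    -0.347] -0.349
44.0 [ 0.298  0.    -0.335] -0.349
48.0 [ 0.311  0.    -0.322] -0.349
52.0 [ 0.325 -0.    -0.308] -0.349
56.0 [ 0.337  0.    -0.294] -0.349
60.0 [ 0.349  0.    -0.279] -0.349
64.0 [ 0.361 -0.    -0.264] -0.349
68.0 [ 0.371 -0.    -0.249] -0.349
72.0 [ 0.381  0.    -0.233] -0.349
76.0 [ 0.391 -0.    -0.216] -0.349
80.0 [ 0.4  0.  -0.2] -0.349
84.0 [ 0.408 -0.    -0.183] -0.349
88.0 [ 0.415 -0.    -0.165] -0.349
92.0 [ 0.421  0.    -0.148] -0.349
```

>>> apply_moves(deltas=[[0.19,0,-0.41,0,-0.35,0,0],[0.2,0,-0.4,0,-0.35,0,0],[0.22,0,-0.39,0,-0.35,0,0],[0.24,0,-0.38,0,-0.35,0,0]])

```text
time: 6.95
tool_pos: [572.0, 129.1, 169.3]
tcp_rot: [-179.9, 6.6, 78.8]
ft_force: [-3.5, -0.3, -6.3]
finger_gap: 14.0
grip_force: 31.9
```

>>> apply_moves(deltas=[[0.25,0,-0.37,0,-0.35,0,0],[0.27,0,-0.36,0,-0.35,0,0],[0.28,0,-0.35,0,-0.35,0,0],[0.3,0,-0.33,0,-0.35,0,0]])

```text
time: 7.45
tool_pos: [579.4, 167.7, 205.7]
tcp_rot: [-179.9, 13.0, 78.8]
ft_force: [-6.0, -2.5, -6.3]
finger_gap: 13.1
grip_force: 31.2
```

>>> apply_moves(deltas=[[0.31,0,-0.32,0,-0.35,0,0],[0.33,0,-0.31,0,-0.35,0,0],[0.34,0,-0.29,0,-0.35,0,0],[0.35,0,-0.28,0,-0.35,0,0],[0.36,0,-0.26,0,-0.35,0,0],[0.37,0,-0.25,0,-0.35,0,0]])

```text
time: 8.2
tool_pos: [593.4, 240.2, 236.6]
tcp_rot: [-179.9, 22.6, 78.8]
ft_force: [-6.9, -2.8, -4.4]
finger_gap: 13.7
grip_force: 30.6
```

>>> apply_moves(deltas=[[0.38,0,-0.23,0,-0.35,0,0],[0.39,0,-0.22,0,-0.35,0,0],[0.4,0,-0.2,0,-0.35,0,0],[0.41,0,-0.18,0,-0.35,0,0],[0.42,0,-0.17,0,-0.35,0,0],[0.42,0,-0.15,0,-0.35,0,0],[0,0,0,0,0,0,0],[0,0,0,0,0,0,0]])

```text
time: 9.2
tool_pos: [608.7, 319.7, 234.7]
tcp_rot: [-179.9, 32.0, 78.9]
ft_force: [-9.1, 1.8, -4.7]
finger_gap: 13.5
grip_force: 32.1
```

Run:
```python
from h import *
st=sense();p=st["tool_pos"]-5*R.from_euler("xyz",st["tcp_rot"],degrees=True).apply([0,0,1])
print(p,tab(92),tab(90),tab(86));v=p-H;print("angle",np.degrees(np.arctan2(v[2],-(v@EY)))-np.degrees(np.arctan2(38,190)), np.linalg.norm(v),v@EX, st["wrist_torque"])
S=snapshot("side");save(cv2.resize(S[100:280,210:450],None,fx=3,fy=3),"s2")
```

```text
[609.17648501 322.28891947 238.97875912] [609.76435851 320.65820802 238.55807626] [608.48090535 314.1762959  240.        ] [605.88859618 301.08417794 242.18791555]
angle 92.3972703677272 194.52083440677362 -0.8934177167051924 [ 0.85107161  0.90162859 -0.59132094]
```

View pics/s2.png

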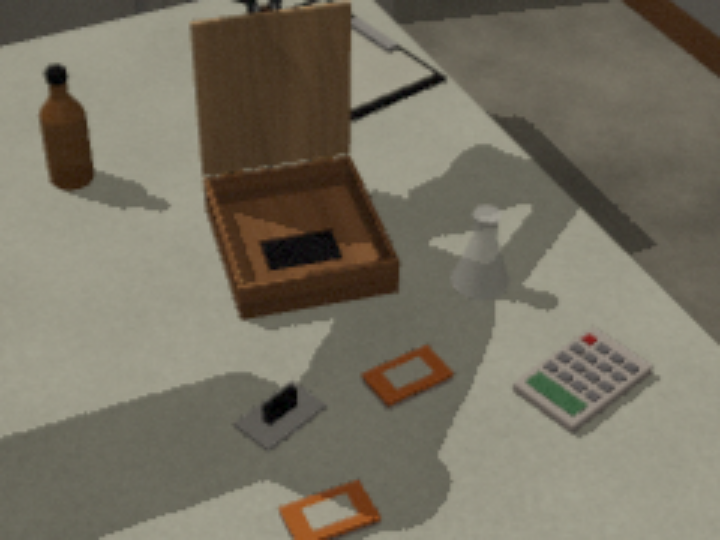

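The side view shows the lid upright, the box open with the black pad inside at crop (300,248), and the bystanders undisturbed. Next I release the tab, back off, turn to the case orientation and look at the pad.

>>> apply_moves(deltas=[[0,0,0,0,0,0,0.5],[0,0,0,0,0,0,1],[0,0,0,0,0,0,1],[0,0,0,0,0,0,1],[0,0,-0.85,0,0,0,1],[0,0,-0.85,0,0,0,1],[0,0,-0.85,0,0,0,1],[0,0,-0.85,0,0,0,1]])

```text
time: 10.25
tool_pos: [620.6, 370.6, 322.6]
tcp_rot: [180.0, 32.1, 78.8]
ft_force: [0.8, 0.4, -0.1]
finger_gap: 85.4
grip_force: 0.0
```

>>> apply_moves(deltas=[[0,0,0,0,1,0,1],[0,0,0,0,1,0,1],[0,0,0,0,1,0,1],[0,0,0,0,1,0,1],[0,0,0,0,1,0,1],[0,0,0,0,1,0,1],[0,0,0,0,0.98,0,1],[0,0,-0.5,0,0,0,1]])

```text
time: 11.25
tool_pos: [620.0, 368.6, 335.6]
tcp_rot: [-179.9, 0.2, 78.7]
ft_force: [-0.1, -0.4, 0.1]
finger_gap: 85.8
grip_force: 0.0
```

>>> apply_moves(deltas=[[-0.5,0,0,0,0,-1,1],[0,0,0,0,0,-1,1],[0,0,0,0,0,-1,1],[0,0,0,0,0,-1,1],[0,0,0,0,0,-1,1],[0,0,0,0,0,-1,1],[0,0,0,0,0,-1,1],[0,0,0,0,0,-1,1]])

```text
time: 12.25
tool_pos: [617.9, 356.3, 338.0]
tcp_rot: [-180.0, 0.2, 115.6]
ft_force: [0.1, -0.3, 0.5]
finger_gap: 85.6
grip_force: 0.0
```

>>> apply_moves(deltas=[[0,0,0,0,0,-1,1],[0,0,0,0,0,-1,1],[0,0,0,0,0,-1,1],[0,0,0,0,0,-1,1],[0,0,0,0,0,-1,1],[0,0,0,0,0,-1,1],[0,0,0,0,0,-1,1],[0,0,0,0,0,-1,1]])

```text
time: 13.25
tool_pos: [617.9, 356.3, 338.0]
tcp_rot: [-179.9, 0.1, 152.3]
ft_force: [-0.9, -0.5, 0.6]
finger_gap: 85.0
grip_force: 0.0
```

>>> apply_moves(deltas=[[0,0,0,0,0,-1,1],[0,0,0,0,0,-1,1],[0,0,0,0,0,-1,1],[0,0,0,0,0,-0.63,1],[0,0,0,0,0,0,1],[0,0,0,0,0,0,1]])

```text
time: 14.0
tool_pos: [617.8, 356.1, 337.1]
tcp_rot: [-179.9, 0.0, 168.7]
ft_force: [1.2, -0.1, 0.4]
finger_gap: 85.2
grip_force: 0.0
```

```bash
python3 -c "
from h import *
s=sense();print(s['tool_pos'],s['tcp_rot'])
C=H-122*EY;print('pad guess',C);go([C[0],C[1],300],168.8)"
```

```text
[617.80024611 356.11610884 337.1382156 ] [-1.79887332e+02  3.54378416e-02  1.68723998e+02]
pad guess [577.40340915 157.22347105  50.        ]
turn [-0.02  0.01 -0.02] shift [ 0.03 -6.77  1.24] rows 0.0 6.8
```

>>> apply_moves(deltas=[[0,-0.97,0,0,0,0,1],[0,-0.97,0,0,0,0,1],[0,-0.97,0,0,0,0,1],[0,-0.97,0,0,0,0,1],[0,-0.97,0.4,0,0,0,1],[0,-0.97,0.4,0,0,0,1],[0,-0.95,0.4,0,0,0,1],[0,0,0,0,0,0,1]])

```text
time: 15.0
tool_pos: [577.6, 154.8, 300.1]
tcp_rot: [-179.8, -0.1, 168.6]
ft_force: [-0.2, 0.7, -1.2]
finger_gap: 85.6
grip_force: 0.0
```

>>> apply_moves(deltas=[[0,0,0,0,0,0,1],[0,0,0,0,0,0,1]])

```text
time: 15.25
tool_pos: [578.5, 157.4, 301.6]
tcp_rot: [-179.9, 0.1, 168.8]
ft_force: [-0.9, 0.9, -0.1]
finger_gap: 85.5
grip_force: 0.0
```

Run:
```python
from h import *
st=sense(); im=snapshot("wrist"); save(im,"w2"); np.save("pics/w2.npy",im); C=cam("wrist",st); np.save("pics/w2st.npy",np.r_[st["tool_pos"],st["tcp_rot"]])
print(st["tool_pos"],st["tcp_rot"])
b=blobs(im,(0,0,0),(179,255,45),300)
for p in b:
    print(p.mean(0).round(),rect(onplane(C,p,8)))
```

```text
[578.46362463 157.41615458 301.55275507] [-1.79938170e+02  5.55891102e-02  1.68810688e+02]
[331. 341.] (array([920.1,  89.1]), 1245.4, 236.7, 78.9)
```

View pics/w2.png

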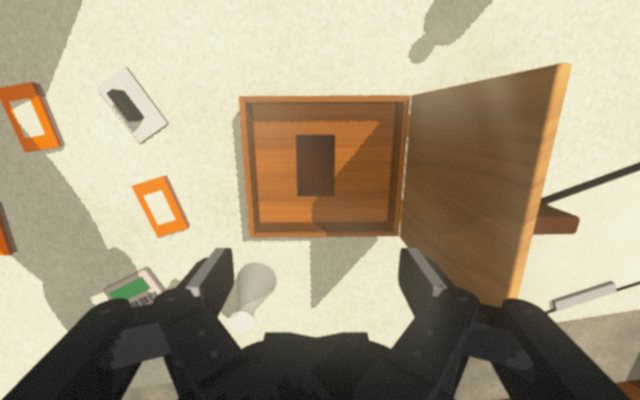

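The wrist view from above shows the pad at about (296..335, 134..196) and the box rim corners at about (239,97), (410,97), (400,236) and (249,238). The plate is at (132,105), with cases at (30,118) and (160,207).

Run:
```python
from h import *
im=np.load("pics/w2.npy"); q=np.load("pics/w2st.npy"); C=cam("wrist",{"tool_pos":q[:3],"tcp_rot":q[3:]})
roi=im[105:230,258:395]; hsv=cv2.cvtColor(roi,cv2.COLOR_RGB2HSV)
print(hsv[60,60],hsv[60,20],hsv[20,80],hsv[60,100])
m=((roi[:,:,0]<88)).astype(np.uint8)
cs,_=cv2.findContours(m,0,cv2.CHAIN_APPROX_NONE); c=max(cs,key=cv2.contourArea)[:,0]+[258,105]
print(c.min(0),c.max(0)); r=rect(onplane(C,c.astype(float),8)); print("pad",r)
print("rim",rect(onplane(C,[(239,97),(410,97),(400,236),(249,238)],50)),onplane(C,[(239,97),(410,97),(400,236),(249,238)],50).round(1)[:,:2])
for b in blobs(im,*ORANGE,300): print("case",rect(onplane(C,b,14)),b.mean(0).round())
```

```text
[ 13 129  97] [ 13 169 199] [ 14 180 180] [ 14 179 128]
[315 136] [333 176]
pad (array([565.2, 173. ]), 60.3, 26.5, -10.2)
rim (array([579.6, 168.8]), 222.6, 195.7, 79.7) [[464.   80.3]
 [506.3 294.4]
 [695.8 260.8]
 [655.9  41.8]]
case (array([592.5, -92.3]), 86.7, 53.2, 5.6) [163. 202.]
case (array([606.4, 106.8]), 98.0, 86.9, -13.0) [283. 193.]
case (array([591.5, 206.6]), 142.6, 121.8, -10.2) [355. 155.]
case (array([ 429. , -230.2]), 87.7, 55.5, -1.4) [ 34. 120.]
```

```bash
cat >> h.py <<'E'
def padmask(im,box):
    u0,u1,v0,v1=box; roi=im[v0:v1,u0:u1]; s=cv2.cvtColor(roi,cv2.COLOR_RGB2HSV)[:,:,1]
    m=cv2.morphologyEx((s<150).astype(np.uint8),cv2.MORPH_OPEN,np.ones((3,3)))
    cs,_=cv2.findContours(m,0,cv2.CHAIN_APPROX_NONE); return max(cs,key=cv2.contourArea)[:,0].astype(float)+[u0,v0]
E
python3 - <<'E'
from h import *
im=np.load("pics/w2.npy"); q=np.load("pics/w2st.npy"); C=cam("wrist",{"tool_pos":q[:3],"tcp_rot":q[3:]})
c=padmask(im,(262,390,110,225)); print(c.min(0),c.max(0),rect(onplane(C,c,8)))
P=H-122*EY; print(P, rect(onplane(C,[(296,134),(335.5,134),(335.5,196.5),(296,196.5)],8)))
go([592.5,-94.5,220],185.5)   # hover over nearest case
E
```

```text
[295. 134.] [334. 196.] (array([576.6, 156. ]), 94.6, 57.7, -11.2)
[577.40340915 157.22347105  50.        ] (array([577.4, 157.7]), 95.5, 61.9, -11.2)
turn [-0.02  0.01 -3.64] shift [ 0.34 -8.4   2.71] rows 3.6 8.4
```

>>> apply_moves(deltas=[[-0.23,-0.91,0.3,0,0,0,1],[-0.23,-0.91,0.3,0,0,0,1],[-0.23,-0.91,0.6,0,0,0,1],[-0.23,-0.91,0.6,0,0,0,1],[-0.23,-0.91,0.6,0,0,0,1],[-0.23,-0.91,0.7,0,0,0,1],[-0.24,-0.91,0.7,0,0,0,1],[-0.24,-0.91,0.7,0,0,0,1]])

```text
time: 16.3
tool_pos: [590.8, -69.1, 165.9]
tcp_rot: [-179.9, 0.0, 168.8]
ft_force: [-0.3, -0.4, -0.5]
finger_gap: 85.4
grip_force: 0.0
```

>>> apply_moves(deltas=[[-0.24,-0.87,0.7,0,0,0,1],[0,0,0,0,0,-0.91,1],[0,0,0,0,0,-0.91,1],[0,0,0,0,0,-0.91,1],[0,0,0,0,0,-0.91,1],[0,0,0,0,0,0,1],[0,0,0,0,0,0,1]])

```text
time: 17.18
tool_pos: [592.5, -95.5, 145.3]
tcp_rot: [-179.9, -0.0, -174.6]
ft_force: [0.4, -0.2, 0.3]
finger_gap: 85.4
grip_force: 0.0
```

```bash
cat >> h.py <<'E'
def look(name):
    st=sense(); im=snapshot("wrist"); save(im,name); np.save(f"pics/{name}.npy",im); C=cam("wrist",st)
    out=[]
    for b in blobs(im,*ORANGE,500):
        bb=b.mean(0); print("case",bb.round(),[rect(onplane(C,b,z)) for z in (14,)]); out.append(b)
    print(st["tool_pos"].round(1),st["tcp_rot"].round(1)); return im,C,out
E
python3 -c "
from h import *
look('w3')"
```

```text
case [319. 219.] [(array([604.8, -93.4]), 60.6, 51.6, 5.5)]
case [ 23. 147.] [(array([ 575.4, -371.7]), 89.3, 33.1, -12.4)]
case [547. 235.] [(array([580.9, 172.7]), 224.7, 175.4, -10.9)]
case [158.  33.] [(array([ 456.7, -232.7]), 54.2, 34.4, -89.8)]
[592.5 -95.5 145.3] [-179.9   -0.  -174.6]
```

View pics/w3.png

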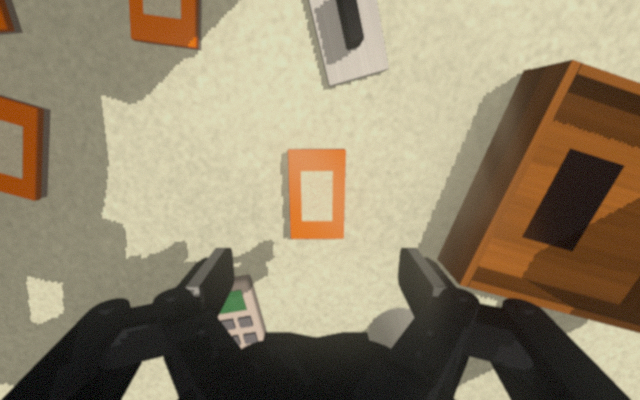

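The view shows the case square under the jaws at (288..346, 149..239). The calculator corner is near (235,280), so I check its clearance.

```bash
sed -i 's/^ORANGE=.*/ORANGE=((4,150,100),(20,255,255))/' h.py
python3 - <<'E'
from h import *
im=np.load("pics/w3.npy"); st=sense(); C=cam("wrist",st)
for b in blobs(im,*ORANGE,1000): print(b.min(0),b.max(0),rect(onplane(C,b,14)))
b=onplane(C,[(288,149),(345.5,149),(344.5,239),(289.5,239)],14);print("manual",rect(b))
p=onplane(C,[(235,280),(250,277)],19); print("calc corner in tool",R.from_euler("xyz",st["tcp_rot"],degrees=True).inv().apply(p-st["tool_pos"]).round())
E
```

```text
[289. 150.] [344. 238.] (array([592.2, -94.7]), 88.0, 52.2, 5.4)
[ 0. 97.] [ 40. 199.] (array([ 575.4, -371.1]), 89.9, 34.4, -12.4)
[460.  61.] [639. 328.] (array([583.6, 187.6]), 225.6, 207.1, -10.8)
[129.   0.] [197.  48.] (array([ 456.1, -232.5]), 54.2, 35.0, 88.5)
manual (array([592.2, -93.9]), 89.9, 55.5, 5.5)
calc corner in tool [[-89. -83. 126.]
 [-86. -67. 126.]]
```

>>> apply_moves(deltas=[[0,0.03,0.9,0,0,0,1],[0,0,0.9,0,0,0,1],[0,0,0.9,0,0,0,1],[0,0,0.9,0,0,0,1],[0,0,0.84,0,0,0,1],[0,0,0,0,0,0,1],[0,0,0,0,0,0,0.6],[0,0,0,0,0,0,0]], grip_force=60)

```text
time: 18.23
tool_pos: [593.5, -95.5, 14.1]
tcp_rot: [-179.9, 0.1, -174.6]
ft_force: [-12.6, 2.3, 19.4]
finger_gap: 52.3
grip_force: 60.2
```

>>> apply_moves(deltas=[[0,0,0,0,0,0,0],[0,0,0,0,0,0,0],[0,0,0,0,0,0,0],[0,0,-0.3,0,0,0,0],[0,0,-0.9,0,0,0,0],[0,0,-0.9,0,0,0,0],[0,0,-0.9,0,0,0,0],[0,0,0,0,0,0,0]])

```text
time: 19.23
tool_pos: [594.2, -95.5, 105.5]
tcp_rot: [-179.8, 0.3, -174.5]
ft_force: [0.6, -0.3, -1.7]
finger_gap: 52.6
grip_force: 62.9
```

```bash
python3 -c "
from h import *
im,C,b=look('w4');go([577,156.7,80],168.8)
for x in b: print(x.min(0),x.max(0))"
```

```text
case [308. 239.] [(array([644. , -90.5]), 153.8, 91.4, 5.1)]
case [574. 231.] [(array([605.5, 115.5]), 281.9, 129.1, 23.9)]
case [120.  18.] [(array([ 467.5, -231.8]), 56.5, 18.5, -84.6)]
[594.2 -95.5 105.5] [-179.8    0.3 -174.5]
turn [-0.03  0.03  3.63] shift [2.15 8.13 0.78] rows 3.6 8.1
[260. 177.] [371. 334.]
[490.  44.] [639. 350.]
[93.  0.] [174.  31.]
```

View pics/w4.png

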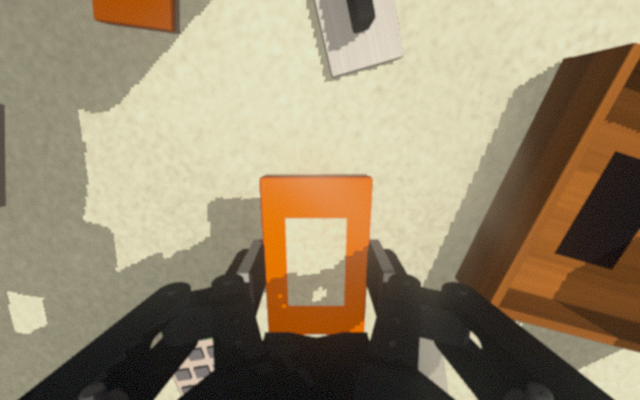

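The case is held squarely, at (260..371, 177..334), gap 52.6. I work out its centre relative to the TCP.

```bash
cat >> h.py <<'E'
def held(b,C,st,top):
    c,w,h,a=rect(onplane(C,b,top)); d=R.from_euler("xyz",st["tcp_rot"],degrees=True).inv().apply(np.r_[c,top]-st["tool_pos"]); print("held",c,w,h,a,"in tool",d.round(1))
E
python3 -c "
from h import *
st=sense();C=cam('wrist',st);im=np.load('pics/w4.npy');b=blobs(im,*ORANGE,5000)
b=[x for x in b if 280<x[:,0].mean()<340][0]
held(b,C,st,105.0)
print(sense()['tool_pos'])"
```

```text
held [590.5 -94.8] 88.5 52.7 5.2 in tool [ 2.5  0.7 -1.6]
[593.02169575 -95.21820748 103.44715509]
```

>>> apply_moves(deltas=[[0,0,0,0,0,0.91,0],[0,0,0,0,0,0.91,0],[0,0,0,0,0,0.91,0],[0,0,0,0,0,0.9,0],[0.23,0.9,0,0,0,0,0],[0.23,0.9,0,0,0,0,0],[0.23,0.9,0,0,0,0,0],[0.23,0.9,0,0,0,0,0]])

```text
time: 20.27
tool_pos: [584.7, 17.2, 99.9]
tcp_rot: [-179.9, -0.2, 168.8]
ft_force: [0.6, 1.4, -1.2]
finger_gap: 51.9
grip_force: 62.9
```

>>> apply_moves(deltas=[[0.23,0.9,0,0,0,0,0],[0.23,0.9,0,0,0,0,0],[0.23,0.9,0,0,0,0,0],[0.23,0.9,0,0,0,0,0],[0.23,0.93,0,0,0,0,0],[0,0,0.5,0,0,0,0],[0,0,0.5,0,0,0,0],[0,0,0,0,0,0,0]])

```text
time: 21.28
tool_pos: [576.3, 155.0, 68.4]
tcp_rot: [-179.8, -0.3, 168.8]
ft_force: [0.3, -1.0, -0.2]
finger_gap: 52.3
grip_force: 62.9
```

```bash
python3 -c "
from h import *
st=sense();C=cam('wrist',st);im=snapshot('wrist');np.save('pics/w5.npy',im)
b=[x for x in blobs(im,*ORANGE,3000) if 280<x[:,0].mean()<340 ]
for x in b: print(x.min(0),x.max(0))
print(st['tool_pos'],st['tcp_rot'],st['finger_gap'],st['ft_force']);go([579.4,156.2,23.5],168.8)"
```

```text
[119.  64.] [496. 335.]
[576.34319073 155.01476374  68.39880649] [-179.78343996   -0.28292551  168.76557102] 52.2823947834172 [ 0.25260535 -0.95543209 -0.20153963]
turn [-0.04 -0.04 -0.01] shift [-0.06  0.05  1.54] rows 0.0 1.5
```

>>> apply_moves(deltas=[[-0.06,0.05,0.5,0,0,0,0],[0,0,0.5,0,0,0,0],[0,0,0,0,0,0,0],[0,0,0,0,0,0,0]])

```text
time: 21.82
tool_pos: [580.5, 157.3, 41.5]
tcp_rot: [-179.9, -0.0, 168.8]
ft_force: [1.0, -0.7, -0.7]
finger_gap: 52.2
grip_force: 62.9
```

>>> apply_moves(deltas=[[0,0,0,0,0,0,0],[0,0,0,0,0,0,0]])

```text
time: 22.08
tool_pos: [581.0, 157.5, 42.2]
tcp_rot: [-179.9, 0.1, 168.8]
ft_force: [0.3, 0.1, -0.3]
finger_gap: 52.6
grip_force: 62.9
```

```bash
python3 -c "
from h import *
st=sense()
print(st['tool_pos'],st['tcp_rot'],st['finger_gap'],st['ft_force']);go([579.4,156.2,23.5],168.8)"
```

```text
[580.96439991 157.47975683  42.19558261] [-1.79930519e+02  5.44459954e-02  1.68823730e+02] 52.596012900332916 [ 0.26245409  0.12254751 -0.27611734]
turn [-0.02  0.01  0.01] shift [ 0.04 -0.05  0.62] rows 0.0 0.6
```

>>> apply_moves(deltas=[[0.05,-0.04,0.3,0,0,0,0],[0,0,0.3,0,0,0,0],[0,0,0,0,0,0,0],[0,0,0,0,0,0,0],[0,0,0,0,0,0,0]])

```text
time: 22.7
tool_pos: [578.6, 156.4, 23.4]
tcp_rot: [-179.9, -0.0, 168.8]
ft_force: [-0.6, -0.6, -0.3]
finger_gap: 52.6
grip_force: 63.0
```

>>> apply_moves(deltas=[[0,0,0,0,0,0,0.8],[0,0,0,0,0,0,1],[0,0,0,0,0,0,1],[0,0,0,0,0,0,1],[0,0,-0.9,0,0,0,1],[0,0,-0.9,0,0,0,1],[0,0,-0.9,0,0,0,1],[0,0,-0.9,0,0,0,1]])

```text
time: 23.7
tool_pos: [578.8, 156.6, 132.5]
tcp_rot: [-179.9, -0.0, 168.8]
ft_force: [-0.0, 0.8, 0.1]
finger_gap: 85.3
grip_force: 0.0
```

>>> apply_moves(deltas=[[0,0,-0.9,0,0,0,1],[0,0,0,0,0,0,1],[0,0,0,0,0,0,1],[0,0,0,0,0,0,1]])

```text
time: 24.2
tool_pos: [577.9, 156.5, 156.9]
tcp_rot: [-179.9, -0.1, 168.8]
ft_force: [-0.9, 0.1, -0.3]
finger_gap: 85.8
grip_force: 0.0
```

```bash
python3 -c "
from h import *
im,C,b=look('w6');
for x in b: print(x.min(0),x.max(0),rect(onplane(C,x,22)))
go([440,-235,145],178)"
```

```text
case [483. 255.] [(array([686. , 320.6]), 78.4, 48.0, 13.6)]
case [450. 208.] [(array([616.3, 290.7]), 159.4, 18.5, -9.5)]
case [302. 189.] [(array([588.7, 154.7]), 225.7, 221.6, 78.1)]
case [345.  89.] [(array([484. , 188.2]), 132.3, 7.6, 78.8)]
[577.9 156.5 156.9] [-1.799e+02 -1.000e-01  1.688e+02]
[454. 226.] [510. 287.] (array([680.8, 316.2]), 76.1, 46.6, 13.6)
[438. 123.] [466. 274.] (array([613. , 287.2]), 154.7, 18.0, -9.5)
[193.  85.] [435. 297.] (array([586.3, 155.1]), 219.0, 215.1, 78.1)
[257.  84.] [403.  93.] (array([484.7, 187.7]), 128.4, 7.4, 78.8)
turn [-0.03 -0.03 -2.  ] shift [  4.14 -13.2    0.4 ] rows 2.0 13.2
```

View pics/w6.png

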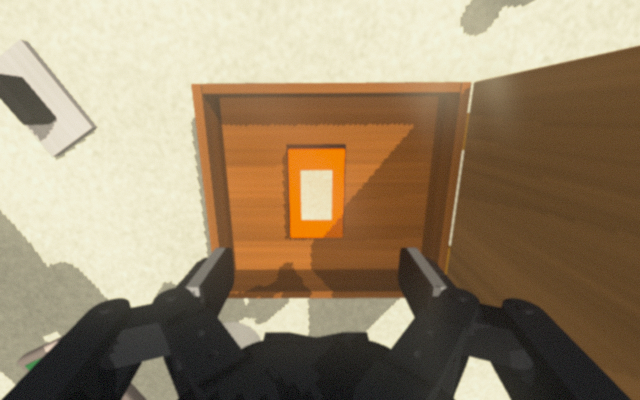

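The first case lies over the pad at (288..345, 145..238), square with the rim corners (193,86), (470,84), (447,295) and (215,298). I check the numbers and plan the next pick.

```bash
python3 -c "
from h import *
st=sense();C=cam('wrist',st)
c=rect(onplane(C,[(287.5,145),(345.5,145),(344.5,238.5),(290,238.5)],22));print('case',c)
r=rect(onplane(C,[(193,86),(470,84),(447,295),(215,298)],50));print('rim',r, 'pad from rim',r[0]-12*EY[:2],'rel',(c[0]-(r[0]-12*EY[:2]))@np.c_[EX[:2],EY[:2]])
im=np.load('pics/w6.npy')
"
```

```text
case (array([576.9, 158.3]), 94.3, 55.8, -11.1)
rim (array([578.6, 169.7]), 226.5, 193.3, 79.8) pad from rim [576.26918779 157.92853814] rel [0.54664784 0.48691283]
```

>>> apply_moves(deltas=[[0.14,-0.98,0,0,0,0,1],[0.14,-0.98,0,0,0,0,1],[0.14,-0.98,0,0,0,0,1],[0.14,-0.98,0,0,0,0,1],[0.14,-0.98,0,0,0,0,1],[0.14,-0.98,0,0,0,0,1],[0.14,-0.98,0,0,0,0,1],[0.14,-0.98,0,0,0,0,1]])

```text
time: 25.25
tool_pos: [499.5, -68.3, 158.2]
tcp_rot: [-179.9, -0.1, 168.8]
ft_force: [0.3, 0.7, -0.1]
finger_gap: 85.8
grip_force: 0.0
```

>>> apply_moves(deltas=[[0.14,-0.98,0,0,0,0,1],[0.14,-0.98,0,0,0,0,1],[0.14,-0.98,0,0,0,0,1],[0.14,-0.98,0.2,0,0,0,1],[0.14,-0.98,0.2,0,0,0,1],[0.14,-0.96,0,0,0,0,1],[0,0,0,0,0,-1,1],[0,0,0,0,0,-1,1]])

```text
time: 26.25
tool_pos: [440.8, -235.4, 146.3]
tcp_rot: [-180.0, -0.1, 178.1]
ft_force: [0.9, -1.1, 1.1]
finger_gap: 85.5
grip_force: 0.0
```

>>> apply_moves(deltas=[[0,0,0,0,0,0,1],[0,0,0,0,0,0,1],[0,0,0,0,0,0,1]])

```text
time: 26.62
tool_pos: [441.5, -235.0, 147.1]
tcp_rot: [-179.9, -0.0, 177.9]
ft_force: [-0.3, -0.5, -0.3]
finger_gap: 85.3
grip_force: 0.0
```

```bash
cat >> h.py <<'E'
def pick(name):
    im,C,bs=look(name)
    for b in bs:
        c,w,h,a=rect(onplane(C,b,14))
        if 80<w<95 and 46<h<58: print("PICK",c,w,h,a); go([*c,16.5],a+180)
E
python3 -c "
from h import *
pick('w7')"
```

```text
case [623. 355.] [(array([644.5, 110.8]), 149.9, 43.8, 16.1)]
case [155. 187.] [(array([ 434.2, -393.3]), 88.4, 55.4, 9.6)]
case [312. 177.] [(array([ 428.1, -232.8]), 88.0, 52.2, -2.1)]
[ 441.5 -235.   147.1] [-179.9   -0.   177.9]
PICK [ 434.2 -393.3] 88.4 55.4 9.6
turn [-0.02 -0.01 -2.54] shift [ 1.12 -5.16  4.36] rows 2.5 5.2
PICK [ 428.1 -232.8] 88.0 52.2 -2.1
turn [-0.02 -0.    0.01] shift [0.45 0.06 4.36] rows 0.0 4.4
```

>>> apply_moves(deltas=[[0.45,0.06,0.87,0,0,0,1],[0,0,0.87,0,0,0,1],[0,0,0.87,0,0,0,1],[0,0,0.87,0,0,0,1],[0,0,0.88,0,0,0,1],[0,0,0,0,0,0,1],[0,0,0,0,0,0,1],[0,0,0,0,0,0,0.6]])

```text
time: 27.68
tool_pos: [429.1, -233.8, 18.0]
tcp_rot: [-179.8, 0.1, 178.0]
ft_force: [0.5, -0.4, 0.9]
finger_gap: 69.3
grip_force: 0.0
```

>>> apply_moves(deltas=[[0,0,0,0,0,0,0],[0,0,0,0,0,0,0],[0,0,0,0,0,0,0],[0,0,0,0,0,0,0]])

```text
time: 28.18
tool_pos: [429.0, -233.8, 18.1]
tcp_rot: [-179.8, 0.1, 178.0]
ft_force: [-1.8, 0.7, 7.8]
finger_gap: 51.8
grip_force: 62.6
```

>>> apply_moves(deltas=[[0,0,-0.6,0,0,0,0],[0,0,-0.8,0,0,0,0],[0,0,-0.8,0,0,0,0],[0,0,-0.8,0,0,0,0],[0,0,0,0,0,0,0],[0,0,0,0,0,0,0],[0,0,0,0,0,0,0]])

```text
time: 29.05
tool_pos: [427.2, -232.5, 105.2]
tcp_rot: [-180.0, -0.1, 178.0]
ft_force: [0.0, -0.4, -0.8]
finger_gap: 51.9
grip_force: 63.2
```

```bash
cat >> h.py <<'E'
def heldlook(name,rel):  # rel: case bottom below TCP
    st=sense(); im=snapshot("wrist"); np.save(f"pics/{name}.npy",im); save(im,name); C=cam("wrist",st); top=st["tool_pos"][2]-rel+14
    for b in blobs(im,*ORANGE,5000):
        if 280<b[:,0].mean()<340: held(b,C,st,top)
    print(st["tool_pos"].round(1),st["tcp_rot"].round(2),st["finger_gap"]); go([577,157.2,105],168.8)
E
python3 -c "
from h import *
heldlook('w8',16.5)"
```

```text
held [ 424.7 -232. ] 87.3 53.0 -2.0 in tool [2.5 0.4 2.5]
[ 427.2 -232.5  105.2] [-1.7997e+02 -1.2000e-01  1.7798e+02] 51.89721874449388
turn [-0.01 -0.03  2.  ] shift [-2.370e+00  1.371e+01  1.000e-02] rows 2.0 13.7
```

>>> apply_moves(deltas=[[0,0,0,0,0,1,0],[0,0,0,0,0,1,0],[-0.18,0.98,0,0,0,0,0],[-0.18,0.98,0,0,0,0,0],[-0.18,0.98,0,0,0,0,0],[-0.18,0.98,0,0,0,0,0],[-0.17,0.98,0,0,0,0,0],[-0.17,0.98,0,0,0,0,0]])

```text
time: 30.1
tool_pos: [493.2, -65.0, 105.3]
tcp_rot: [-179.9, -0.1, 168.8]
ft_force: [-0.2, -0.5, -0.8]
finger_gap: 52.1
grip_force: 63.2
```

>>> apply_moves(deltas=[[-0.18,0.98,0,0,0,0,0],[-0.18,0.98,0,0,0,0,0],[-0.18,0.98,0,0,0,0,0],[-0.18,0.98,0,0,0,0,0],[-0.17,0.98,0,0,0,0,0],[-0.17,0.98,0,0,0,0,0],[-0.17,0.98,0,0,0,0,0],[-0.17,0.97,0,0,0,0,0]])

```text
time: 31.1
tool_pos: [579.9, 157.1, 104.6]
tcp_rot: [-179.9, -0.1, 168.8]
ft_force: [1.1, -0.4, -1.0]
finger_gap: 52.0
grip_force: 63.2
```

>>> apply_moves(deltas=[[0,0,0.7,0,0,0,0],[0,0,0.7,0,0,0,0],[0,0,0,0,0,0,0],[0,0,0,0,0,0,0],[0,0,0,0,0,0,0]])

```text
time: 31.72
tool_pos: [580.9, 155.8, 64.8]
tcp_rot: [-179.9, 0.1, 168.8]
ft_force: [-1.1, -0.1, -0.2]
finger_gap: 51.8
grip_force: 63.2
```

```bash
python3 -c "
from h import *
heldlook('w9',18);go([579.4,156.7,41],168.8)"
```

```text
held [553.2 157.6] 171.9 142.9 78.7 in tool [27.5 -3.6  4. ]
[580.9 155.8  64.8] [-1.7994e+02  8.0000e-02  1.6878e+02] 51.76762027516106
turn [-0.01  0.02 -0.  ] shift [ 0.14  0.02 -1.34] rows 0.0 1.3
turn [-0.01  0.02 -0.  ] shift [0.05 0.02 0.79] rows 0.0 0.8
```

Lower, settle, check the force, then release.

>>> apply_moves(deltas=[[0.05,0.02,0.39,0,0,0,0],[0,0,0.38,0,0,0,0],[0,0,0,0,0,0,0],[0,0,0,0,0,0,0],[0,0,0,0,0,0,0]])

```text
time: 32.4
tool_pos: [578.8, 157.0, 40.7]
tcp_rot: [-179.9, -0.0, 168.8]
ft_force: [-0.2, 0.0, -1.4]
finger_gap: 51.9
grip_force: 68.7
```

```bash
python3 -c "
from h import *
heldlook('w10',18);print(sense()['ft_force']);go([579.4,156.7,41],168.8)"
```

```text
held [551.  155.1] 202.2 151.3 79.1 in tool [26.9 -7.2  4. ]
[578.8 157.   40.7] [-1.7990e+02 -1.0000e-02  1.6882e+02] 51.851015120956106
turn [-0.02  0.    0.  ] shift [ 0.06 -0.01 -2.14] rows 0.0 2.1
[-0.56921574 -0.21707874 -0.48440656]
turn [-0.02  0.    0.  ] shift [-0.02 -0.01 -0.01] rows 0.0 0.0
```

>>> apply_moves(deltas=[[0,0,0.02,0,0,0,0],[0,0,0,0,0,0,0.8],[0,0,0,0,0,0,1],[0,0,0,0,0,0,1],[0,0,0,0,0,0,1],[0,0,-0.9,0,0,0,1],[0,0,-0.9,0,0,0,1],[0,0,-0.9,0,0,0,1]])

```text
time: 33.45
tool_pos: [578.8, 157.1, 121.9]
tcp_rot: [-179.9, -0.0, 168.8]
ft_force: [0.1, 1.2, -1.1]
finger_gap: 85.4
grip_force: 0.0
```

>>> apply_moves(deltas=[[0,0,-0.6,0,0,0,1],[0,0,-0.6,0,0,0,1],[0,0,0,0,0,0,1],[0,0,0,0,0,0,1],[0,0,0,0,0,0,1]])

```text
time: 34.08
tool_pos: [578.1, 157.0, 155.7]
tcp_rot: [-179.9, -0.1, 168.8]
ft_force: [-0.4, 0.2, 0.4]
finger_gap: 85.0
grip_force: 0.0
```

```bash
cat >> h.py <<'E'
ORF=((8,205,190),(14,255,255))
def pile(name,k):
    st=sense(); im=snapshot("wrist"); np.save(f"pics/{name}.npy",im); save(im,name); C=cam("wrist",st)
    z=8+14*k; m=cv2.cvtColor(im,cv2.COLOR_RGB2HSV)
    c=proj(C,[577,157,z])[0]; print("expect px",c, [m[int(c[1])+dv,int(c[0])+du].tolist() for du,dv in((0,0),(-22,0),(22,0),(-40,0))]); print(st["tool_pos"].round(1))
E
python3 -c "
from h import *
pile('w11',2)"
```

```text
expect px [315.33656109 198.70114469] [[22, 50, 238], [16, 233, 243], [15, 224, 239], [14, 182, 188]]
[578.1 157.  155.7]
```

View pics/w11.png

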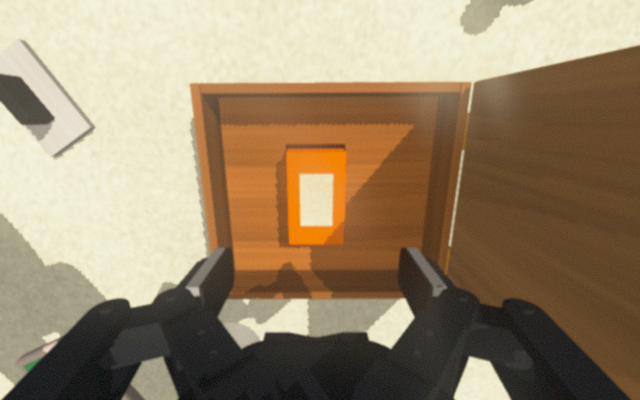

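Case 2 tops the pile at (286..346, 149..245), centred within about 2 mm. Next is the far case near (435,-394).

>>> apply_moves(deltas=[[0.05,-0.95,0,0,0,0,1],[0.05,-0.95,0,0,0,0,1],[0.05,-0.95,0,0,0,0,1],[0.05,-0.95,0,0,0,0,1],[0.05,-0.95,0,0,0,0,1],[0.05,-0.95,0,0,0,0,1],[0.05,-0.95,0,0,0,0,1],[0.05,-0.95,0,0,0,0,1]])

```text
time: 35.12
tool_pos: [522.3, -65.0, 156.9]
tcp_rot: [-179.9, -0.0, 168.8]
ft_force: [0.2, -0.1, 1.2]
finger_gap: 85.5
grip_force: 0.0
```

>>> apply_moves(deltas=[[0.05,-0.95,0,0,0,0,1],[0.05,-0.95,0,0,0,0,1],[0.05,-0.95,0,0,0,0,1],[0.05,-0.95,0,0,0,0,1],[0.05,-0.95,0,0,0,0,1],[0.05,-0.95,0,0,0,0,1],[0.05,-0.95,0,0,0,0,1],[0.05,-0.95,0,0,0,0,1]])

```text
time: 36.12
tool_pos: [466.3, -286.2, 157.2]
tcp_rot: [-179.9, -0.0, 168.8]
ft_force: [-0.8, -1.2, 0.3]
finger_gap: 85.6
grip_force: 0.0
```

>>> apply_moves(deltas=[[0.05,-0.95,0.1,0,0,0,1],[0.05,-0.95,0.1,0,0,0,1],[0.05,-0.95,0.1,0,0,0,1],[0.05,-0.95,0.05,0,0,0,1],[0,0,0,0,0,-0.91,1],[0,0,0,0,0,-0.91,1],[0,0,0,0,0,-0.91,1],[0,0,0,0,0,-0.91,1]])

```text
time: 37.12
tool_pos: [438.6, -395.9, 146.7]
tcp_rot: [-180.0, -0.1, -174.4]
ft_force: [-0.1, -0.8, -0.1]
finger_gap: 85.6
grip_force: 0.0
```

>>> apply_moves(deltas=[[0,0,0,0,0,-0.9,1],[0,0,0,0,0,0,1],[0,0,0,0,0,0,1],[0,0,0,0,0,0,1]])

```text
time: 37.62
tool_pos: [438.8, -396.2, 147.4]
tcp_rot: [-179.9, -0.0, -170.4]
ft_force: [-0.4, 0.2, 0.1]
finger_gap: 85.5
grip_force: 0.0
```

```bash
python3 -c "
from h import *
pick('w12')"
```

```text
case [310. 301.] [(array([ 568.7, -383.1]), 84.7, 54.0, -11.1)]
case [318. 182.] [(array([ 434.1, -395.1]), 87.7, 52.4, 9.6)]
[ 438.8 -396.2  147.4] [-179.9   -0.  -170.4]
PICK [ 568.7 -383.1] 84.7 54.0 -11.1
turn [-0.02 -0.01  4.51] shift [-4.16  1.26  4.36] rows 4.5 4.4
PICK [ 434.1 -395.1] 87.7 52.4 9.6
turn [-0.02 -0.01 -0.  ] shift [0.15 0.06 4.36] rows 0.0 4.4
```

>>> apply_moves(deltas=[[0.23,0.06,0.87,0,0,0,1],[0,0,0.87,0,0,0,1],[0,0,0.87,0,0,0,1],[0,0,0.87,0,0,0,1],[0,0,0.88,0,0,0,1],[0,0,0,0,0,0,1],[0,0,0,0,0,0,1],[0,0,0,0,0,0,0.6]])

```text
time: 38.67
tool_pos: [432.6, -396.7, 18.5]
tcp_rot: [-179.8, 0.1, -170.4]
ft_force: [0.7, 0.1, -0.2]
finger_gap: 69.7
grip_force: 0.0
```

>>> apply_moves(deltas=[[0,0,0,0,0,0,0],[0,0,0,0,0,0,0],[0,0,0,0,0,0,0],[0,0,0,0,0,0,0]])

```text
time: 39.17
tool_pos: [432.7, -396.8, 18.5]
tcp_rot: [-179.8, 0.1, -170.4]
ft_force: [-0.1, 0.3, 6.8]
finger_gap: 52.0
grip_force: 63.1
```

>>> apply_moves(deltas=[[0,0,-0.6,0,0,0,0],[0,0,-0.8,0,0,0,0],[0,0,-0.8,0,0,0,0],[0,0,-0.8,0,0,0,0],[0,0,0,0,0,0,0],[0,0,0,0,0,0,0],[0,0,0,0,0,0,0]])

```text
time: 40.05
tool_pos: [431.1, -394.9, 105.3]
tcp_rot: [180.0, -0.1, -170.4]
ft_force: [-0.2, 0.8, -1.1]
finger_gap: 51.8
grip_force: 62.9
```

```bash
python3 -c "
from h import *
heldlook('w13',17)"
```

```text
held [ 432.3 -393.8] 90.0 52.7 9.6 in tool [-1.4  0.9  3. ]
[ 431.1 -394.9  105.3] [ 1.7997e+02 -1.1000e-01 -1.7038e+02] 51.80139933892219
turn [ 0.   -0.02  4.54] shift [-1.2e+00  1.9e+01  1.0e-02] rows 4.5 19.0
```

>>> apply_moves(deltas=[[0,0,0,0,0,0.91,0],[0,0,0,0,0,0.91,0],[0,0,0,0,0,0.91,0],[0,0,0,0,0,0.91,0],[0,0,0,0,0,0.9,0],[-0.06,0.95,0,0,0,0,0],[-0.06,0.95,0,0,0,0,0],[-0.06,0.95,0,0,0,0,0]])

```text
time: 41.1
tool_pos: [453.3, -311.7, 105.6]
tcp_rot: [-180.0, -0.1, 168.8]
ft_force: [-0.3, 0.9, -1.8]
finger_gap: 51.8
grip_force: 62.9
```

>>> apply_moves(deltas=[[-0.06,0.95,0,0,0,0,0],[-0.06,0.95,0,0,0,0,0],[-0.06,0.95,0,0,0,0,0],[-0.06,0.95,0,0,0,0,0],[-0.06,0.95,0,0,0,0,0],[-0.06,0.95,0,0,0,0,0],[-0.06,0.95,0,0,0,0,0],[-0.06,0.95,0,0,0,0,0]])

```text
time: 42.1
tool_pos: [511.6, -90.9, 105.3]
tcp_rot: [-179.9, -0.1, 168.8]
ft_force: [0.1, -0.1, -1.5]
finger_gap: 51.7
grip_force: 62.9
```

>>> apply_moves(deltas=[[-0.06,0.95,0,0,0,0,0],[-0.06,0.95,0,0,0,0,0],[-0.06,0.95,0,0,0,0,0],[-0.06,0.95,0,0,0,0,0],[-0.06,0.95,0,0,0,0,0],[-0.06,0.95,0,0,0,0,0],[-0.05,0.95,0,0,0,0,0],[-0.05,0.95,0,0,0,0,0]])

```text
time: 43.1
tool_pos: [569.3, 129.9, 104.8]
tcp_rot: [-179.9, -0.1, 168.8]
ft_force: [0.3, -0.2, -1.8]
finger_gap: 51.7
grip_force: 62.9
```

>>> apply_moves(deltas=[[-0.05,0.95,0,0,0,0,0],[0,0,0.5,0,0,0,0],[0,0,0.5,0,0,0,0],[0,0,0,0,0,0,0],[0,0,0,0,0,0,0],[0,0,0,0,0,0,0]])

```text
time: 43.85
tool_pos: [577.2, 156.3, 76.5]
tcp_rot: [-179.9, 0.1, 168.8]
ft_force: [-0.9, 0.5, -0.9]
finger_gap: 51.8
grip_force: 62.9
```

```bash
python3 -c "
from h import *
s=sense();print(s['finger_gap']);go([575.8,157.4,55],168.8)"
```

```text
51.81786859486639
turn [-0.02  0.01 -0.  ] shift [0.05 0.03 0.72] rows 0.0 0.7
```

>>> apply_moves(deltas=[[0.05,0.03,0.36,0,0,0,0],[0,0,0.36,0,0,0,0],[0,0,0,0,0,0,0],[0,0,0,0,0,0,0],[0,0,0,0,0,0,0]])

```text
time: 44.48
tool_pos: [575.2, 157.8, 53.8]
tcp_rot: [-179.9, -0.0, 168.8]
ft_force: [-1.2, -0.7, -1.1]
finger_gap: 51.7
grip_force: 68.8
```

>>> apply_moves(deltas=[[0,0,0,0,0,0,0.8],[0,0,0,0,0,0,1],[0,0,0,0,0,0,1],[0,0,0,0,0,0,1],[0,0,-0.9,0,0,0,1],[0,0,-0.9,0,0,0,1],[0,0,-0.9,0,0,0,1],[0,0,-0.7,0,0,0,1]])

```text
time: 45.48
tool_pos: [575.8, 158.0, 157.6]
tcp_rot: [-179.9, 0.1, 168.8]
ft_force: [0.2, 0.5, 0.3]
finger_gap: 85.2
grip_force: 0.0
```

>>> apply_moves(deltas=[[0,0,0,0,0,0,1],[0,0,0,0,0,0,1],[0,0,0,0,0,0,1]])

```text
time: 45.85
tool_pos: [574.5, 157.8, 154.5]
tcp_rot: [-179.9, -0.1, 168.8]
ft_force: [-0.0, -0.1, -0.7]
finger_gap: 85.1
grip_force: 0.0
```

```bash
cat >> h.py <<'E'
def top(name,k):
    pile(name,k); im=np.load(f"pics/{name}.npy"); C=cam("wrist",sense()); out=[]
    for b in blobs(im,(4,205,150),(20,255,255),1500):
        if abs(b[:,0].mean()-315)<40: print(b.min(0),b.max(0),rect(onplane(C,b,8+14*k)))
E
python3 -c "
from h import *
top('w14',3);go([573,-385,145],169)"
```

```text
expect px [315.20465931 207.61613905] [[22, 51, 237], [16, 255, 243], [15, 215, 240], [13, 165, 136]]
[574.5 157.8 154.5]
[285. 152.] [349. 255.] (array([576. , 158.1]), 94.6, 54.5, -12.1)
turn [-0.03 -0.03 -0.04] shift [ -3.4  -17.77   0.32] rows 0.0 17.8
```

>>> apply_moves(deltas=[[-0.19,-0.98,0,0,0,0,1],[-0.19,-0.98,0,0,0,0,1],[-0.19,-0.98,0,0,0,0,1],[-0.19,-0.98,0,0,0,0,1],[-0.19,-0.98,0,0,0,0,1],[-0.19,-0.98,0,0,0,0,1],[-0.19,-0.98,0,0,0,0,1],[-0.19,-0.98,0,0,0,0,1]])

```text
time: 46.9
tool_pos: [574.1, -82.5, 155.7]
tcp_rot: [-179.9, -0.1, 168.8]
ft_force: [0.5, -0.7, -0.8]
finger_gap: 85.6
grip_force: 0.0
```

>>> apply_moves(deltas=[[-0.19,-0.98,0,0,0,0,1],[-0.19,-0.98,0,0,0,0,1],[-0.19,-0.98,0,0,0,0,1],[-0.19,-0.98,0,0,0,0,1],[-0.19,-0.98,0,0,0,0,1],[-0.19,-0.98,0,0,0,0,1],[-0.19,-0.98,0,0,0,0,1],[-0.19,-0.98,0,0,0,0,1]])

```text
time: 47.9
tool_pos: [573.2, -321.9, 155.9]
tcp_rot: [-179.9, -0.1, 168.8]
ft_force: [1.0, 0.3, 0.4]
finger_gap: 85.3
grip_force: 0.0
```

>>> apply_moves(deltas=[[-0.19,-0.98,0.15,0,0,0,1],[-0.18,-0.98,0.15,0,0,0,1],[0,0,0,0,0,0,1],[0,0,0,0,0,0,1],[0,0,0,0,0,0,1]])

```text
time: 48.52
tool_pos: [573.4, -379.9, 148.0]
tcp_rot: [-179.9, -0.0, 168.9]
ft_force: [0.5, -0.6, -0.2]
finger_gap: 85.1
grip_force: 0.0
```

```bash
python3 -c "
from h import *
pick('w15')"
```

```text
case [310. 196.] [(array([ 573.7, -383.6]), 88.6, 52.3, -12.0)]
[ 573.4 -379.9  148. ] [-179.9   -0.   168.9]
PICK [ 573.7 -383.6] 88.6 52.3 -12.0
turn [-0.02  0.    0.19] shift [-0.03 -0.12  4.39] rows 0.2 4.4
```

>>> apply_moves(deltas=[[0.02,-0.12,0.87,0,0,0,1],[0,0,0.87,0,0,0,1],[0,0,0.87,0,0,0,1],[0,0,0.87,0,0,0,1],[0,0,0.9,0,0,0,1],[0,0,0,0,0,0,1],[0,0,0,0,0,0,1],[0,0,0,0,0,0,0.6]])

```text
time: 49.58
tool_pos: [573.0, -385.4, 18.8]
tcp_rot: [-179.8, 0.2, 168.8]
ft_force: [0.7, 0.2, 0.8]
finger_gap: 69.3
grip_force: 0.0
```

>>> apply_moves(deltas=[[0,0,0,0,0,0,0],[0,0,0,0,0,0,0],[0,0,0,0,0,0,0],[0,0,0,0,0,0,0]])

```text
time: 50.08
tool_pos: [573.0, -385.5, 18.7]
tcp_rot: [-179.8, 0.2, 168.8]
ft_force: [-0.2, 1.0, 7.1]
finger_gap: 51.8
grip_force: 63.3
```

>>> apply_moves(deltas=[[0,0,-0.6,0,0,0,0],[0,0,-0.8,0,0,0,0],[0,0,-0.8,0,0,0,0],[0,0,-0.9,0,0,0,0],[0,0,0,0,0,0,0],[0,0,0,0,0,0,0],[0,0,0,0,0,0,0]])

```text
time: 50.95
tool_pos: [571.0, -383.9, 108.0]
tcp_rot: [-180.0, -0.1, 168.8]
ft_force: [0.2, 0.3, -1.3]
finger_gap: 51.8
grip_force: 62.7
```

```bash
python3 -c "
from h import *
heldlook('w16',18)"
```

```text
held [ 570.4 -383.7] 88.7 53.1 -11.1 in tool [0.6 0.  4. ]
[ 571.  -383.9  108. ] [-1.7998e+02 -1.3000e-01  1.6882e+02] 51.82673849366533
turn [-0.01 -0.03  0.  ] shift [ 3.31 17.73  0.1 ] rows 0.0 17.7
```

>>> apply_moves(deltas=[[0.18,0.98,0,0,0,0,0],[0.18,0.98,0,0,0,0,0],[0.18,0.98,0,0,0,0,0],[0.18,0.98,0,0,0,0,0],[0.18,0.98,0,0,0,0,0],[0.18,0.98,0,0,0,0,0],[0.18,0.98,0,0,0,0,0],[0.18,0.98,0,0,0,0,0]])

```text
time: 52.0
tool_pos: [574.5, -144.2, 108.3]
tcp_rot: [-179.9, -0.1, 168.8]
ft_force: [0.5, 0.2, -0.5]
finger_gap: 51.7
grip_force: 62.8
```

>>> apply_moves(deltas=[[0.18,0.98,0,0,0,0,0],[0.18,0.98,0,0,0,0,0],[0.18,0.98,0,0,0,0,0],[0.18,0.98,0,0,0,0,0],[0.18,0.98,0,0,0,0,0],[0.18,0.98,0,0,0,0,0],[0.18,0.98,0,0,0,0,0],[0.18,0.98,0,0,0,0,0]])

```text
time: 53.0
tool_pos: [577.7, 94.6, 107.9]
tcp_rot: [-179.9, -0.1, 168.8]
ft_force: [0.0, 0.4, -1.2]
finger_gap: 51.8
grip_force: 62.8
```

>>> apply_moves(deltas=[[0.19,1,0,0,0,0,0],[0.19,1,0,0,0,0,0],[0,0,0.3,0,0,0,0],[0,0,0.3,0,0,0,0],[0,0,0,0,0,0,0],[0,0,0,0,0,0,0],[0,0,0,0,0,0,0]])

```text
time: 53.88
tool_pos: [579.2, 154.3, 91.2]
tcp_rot: [-179.9, 0.0, 168.8]
ft_force: [1.3, 0.5, -0.4]
finger_gap: 51.7
grip_force: 62.8
```

```bash
python3 -c "
from h import *
s=sense();print(s['finger_gap']);go([577.6,157.1,69.3],168.8)"
```

```text
51.66283771090022
turn [-0.02  0.01 -0.01] shift [0.07 0.08 0.73] rows 0.0 0.7
```

>>> apply_moves(deltas=[[0.07,0.08,0.36,0,0,0,0],[0,0,0.36,0,0,0,0],[0,0,0,0,0,0,0],[0,0,0,0,0,0,0],[0,0,0,0,0,0,0]])

```text
time: 54.5
tool_pos: [576.9, 157.4, 68.7]
tcp_rot: [-179.9, -0.0, 168.8]
ft_force: [1.0, -0.2, -0.3]
finger_gap: 51.6
grip_force: 65.9
```

>>> apply_moves(deltas=[[0,0,0,0,0,0,0.8],[0,0,0,0,0,0,1],[0,0,0,0,0,0,1],[0,0,0,0,0,0,1],[0,0,-0.9,0,0,0,1],[0,0,-0.9,0,0,0,1],[0,0,-0.9,0,0,0,1],[0,0,-0.7,0,0,0,1]])

```text
time: 55.5
tool_pos: [577.6, 157.7, 172.6]
tcp_rot: [-179.9, 0.1, 168.8]
ft_force: [0.3, -0.6, 0.6]
finger_gap: 85.3
grip_force: 0.0
```

>>> apply_moves(deltas=[[0,0,0,0,0,0,1],[0,0,0,0,0,0,1],[0,0,0,0,0,0,1]])

```text
time: 55.88
tool_pos: [576.3, 157.5, 169.5]
tcp_rot: [-179.9, -0.1, 168.8]
ft_force: [-0.0, 0.1, 0.4]
finger_gap: 85.6
grip_force: 0.0
```

```bash
python3 -c "
from h import *
top('w17',4);go([446,-85,170],198)
s=snapshot('scene');d=snapshot('side');np.save('pics/s3.npy',s);np.save('pics/d3.npy',d)
save(np.vstack([cv2.resize(s[130:280,180:380],None,fx=2,fy=2)]+[cv2.resize(d[130:280,240:440],None,fx=2,fy=2)]),'sd3')"
```

```text
expect px [315.19233776 205.28090502] [[22, 52, 240], [17, 255, 244], [15, 219, 240], [15, 182, 136]]
[576.3 157.5 169.5]
[284. 149.] [348. 252.] (array([575.5, 157.8]), 94.3, 54.4, -11.4)
turn [-0.02 -0.04 -6.37] shift [ 6.63 -6.34 -0.01] rows 6.4 6.6
```

View pics/w17.png

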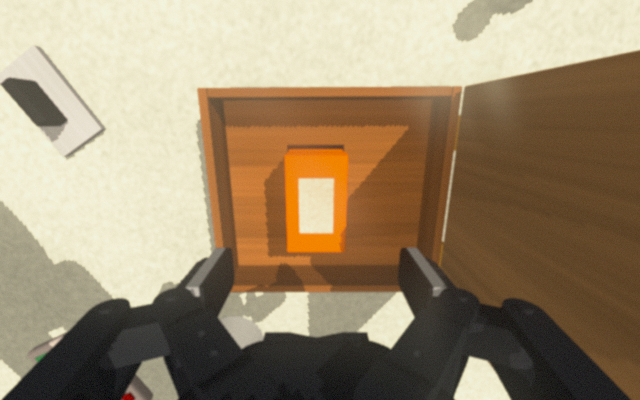

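The fourth case sits at (284..348, 153..252), the pile is square, and no case is left on the bench. Next is the plate.

>>> apply_moves(deltas=[[0.3,-0.97,0,0,0,0,1],[0.3,-0.97,0,0,0,0,1],[0.3,-0.97,0,0,0,0,1],[0.3,-0.97,0,0,0,0,1],[0.3,-0.97,0,0,0,0,1],[0.3,-0.97,0,0,0,0,1],[0.3,-0.97,0,0,0,0,1],[0.3,-0.97,0,0,0,0,1]])

```text
time: 57.02
tool_pos: [460.8, -57.5, 171.3]
tcp_rot: [-179.9, -0.0, 168.8]
ft_force: [0.5, -1.0, 0.1]
finger_gap: 85.1
grip_force: 0.0
```

>>> apply_moves(deltas=[[0.29,-0.98,0,0,0,0,1],[0,0,0,0,0,-1,1],[0,0,0,0,0,-1,1],[0,0,0,0,0,-1,1],[0,0,0,0,0,-1,1],[0,0,0,0,0,-1,1],[0,0,0,0,0,-1,1],[0,0,0,0,0,-1,1]])

```text
time: 58.02
tool_pos: [447.1, -83.9, 171.3]
tcp_rot: [-179.9, -0.1, -158.9]
ft_force: [0.7, 0.6, -0.2]
finger_gap: 85.6
grip_force: 0.0
```

>>> apply_moves(deltas=[[0,0,0,0,0,-0.4,1],[0,0,0,0,0,0,1],[0,0,0,0,0,0,1],[0,0,0,0,0,0,1]])

```text
time: 58.52
tool_pos: [447.2, -83.9, 171.6]
tcp_rot: [-179.9, -0.1, -157.3]
ft_force: [0.2, -0.6, 0.4]
finger_gap: 85.2
grip_force: 0.0
```

Run:
```python
from h import *
st=sense(); im=snapshot("wrist"); save(im,"w18"); np.save("pics/w18.npy",im); C=cam("wrist",st)
print(st["tool_pos"].round(1),st["tcp_rot"].round(1))
roi=im[:240]; 
for b in blobs(roi,(0,0,0),(179,255,75),200): print("dark",b.min(0),b.max(0),rect(onplane(C,b,34)))
```

```text
[447.2 -83.9 171.6] [-1.799e+02 -1.000e-01 -1.573e+02]
```

View pics/w18.png

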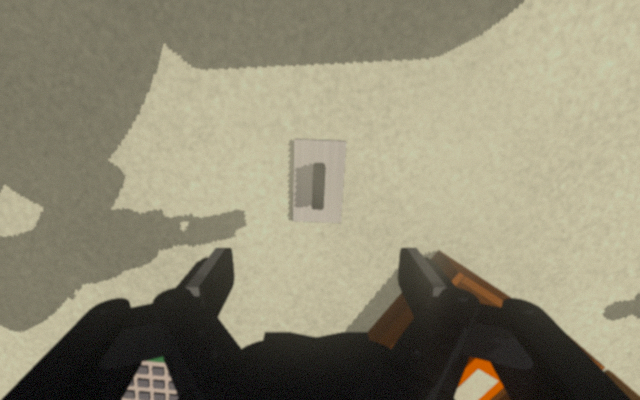

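The plate's corners are at (294,139), (346.5,140), (341.5,222.5) and (292,222). Its bar top runs from (319.5,164) to (317.5,208).

Run:
```python
from h import *
st=sense(); C=cam("wrist",st)
r=rect(onplane(C,[(294,139),(346.5,140),(341.5,222.5),(292,222)],8)); print("plate",r)
p=onplane(C,[(319.5,163),(317.5,209)],34); print("bar",p.mean(0),np.linalg.norm(p[1]-p[0]),np.degrees(np.arctan2(*(p[0]-p[1])[1::-1])))
im=np.load("pics/w18.npy"); h=cv2.cvtColor(im,cv2.COLOR_RGB2HSV); print(h[185,300:345:3].tolist())
d=np.load("pics/d3.npy");
for y in(19,20,21,22): pass
c=p.mean(0)[:2]; go([*((c+r[0])/2),26],r[3]+180)
```

```text
plate (array([440.9, -83.2]), 91.4, 55.2, 21.0)
bar [438.76915128 -83.86605566  34.        ] 46.25246566052853 -159.53149260467927
[[23, 40, 142], [23, 37, 145], [23, 38, 140], [23, 37, 144], [23, 40, 128], [18, 46, 112], [25, 39, 112], [21, 39, 112], [27, 38, 133], [20, 35, 181], [21, 37, 180], [21, 36, 182], [20, 36, 178], [20, 36, 177], [20, 36, 176]]
turn [-0.02 -0.01  0.37] shift [0.23 0.1  4.85] rows 0.4 4.9
```

>>> apply_moves(deltas=[[0,0,0,0,0,0.4,1],[0.28,0.1,0.91,0,0,0,1],[0,0,0.91,0,0,0,1],[0,0,0.91,0,0,0,1],[0,0,0.91,0,0,0,1],[0,0,0.91,0,0,0,1],[0,0,0,0,0,0,0.6],[0,0,0,0,0,0,0.4]])

```text
time: 59.58
tool_pos: [438.8, -84.5, 36.1]
tcp_rot: [-179.9, -0.0, -159.1]
ft_force: [0.3, -0.4, -0.1]
finger_gap: 51.5
grip_force: 0.0
```

>>> apply_moves(deltas=[[0,0,0,0,0,0,0],[0,0,0,0,0,0,0],[0,0,0,0,0,0,0],[0,0,0,0,0,0,0],[0,0,0,0,0,0,0],[0,0,0,0,0,0,0]])

```text
time: 60.32
tool_pos: [439.3, -84.6, 36.4]
tcp_rot: [-179.8, 0.0, -159.1]
ft_force: [-1.4, 0.5, 6.7]
finger_gap: 10.1
grip_force: 59.9
```

>>> apply_moves(deltas=[[0,0,-0.6,0,0,0,0],[0,0,-0.9,0,0,0,0],[0,0,-0.9,0,0,0,0],[0,0,-0.9,0,0,0,0],[0,0,0,0,0,0,0],[0,0,0,0,0,0,0],[0,0,0,0,0,0,0]])

```text
time: 61.2
tool_pos: [437.3, -83.9, 132.6]
tcp_rot: [180.0, -0.2, -159.1]
ft_force: [0.1, -0.1, -1.1]
finger_gap: 10.1
grip_force: 59.0
```

Run:
```python
from h import *
st=sense(); im=snapshot("wrist"); save(im,"w19"); np.save("pics/w19.npy",im)
g=cv2.cvtColor(im,cv2.COLOR_RGB2HSV)
print(st["tool_pos"],st["tcp_rot"],st["finger_gap"]);go([577,157.2,130],168.8)
# bright low-saturation plate: bench S?
print(g[100,100],g[100,500]); C=cam("wrist",st); z=st["tool_pos"][2]-36+8
print("expected corners",proj(C,[st["tool_pos"]*[1,1,0]+[0,0,z]]))
m=((g[:,:,1]<48)&(g[:,:,2]>95)).astype(np.uint8); m=cv2.morphologyEx(m,cv2.MORPH_OPEN,np.ones((5,5)))
cs,_=cv2.findContours(m,0,cv2.CHAIN_APPROX_NONE)
for c in cs:
    if cv2.contourArea(c)>800: b=c[:,0].astype(float); print(b.min(0),b.max(0),rect(onplane(C,b,z)))
```

```text
[437.27352315 -83.89301692 132.55088211] [ 1.79987543e+02 -1.65895902e-01 -1.59101272e+02] 10.084849052652212
turn [-0.01 -0.03  7.  ] shift [-3.01  8.79  0.09] rows 7.0 8.8
[ 22  51 136] [ 24  50 215]
expected corners [[314.30914302 241.75808343]]
[262. 162.] [378. 267.] (array([419.2, -90.4]), 66.3, 65.2, 14.0)
```

Run:
```python
from h import *
st=sense(); im=np.load("pics/w19.npy"); C=cam("wrist",st); z=st["tool_pos"][2]-36.4+8
g=cv2.cvtColor(im,cv2.COLOR_RGB2HSV); m=((g[:,:,1]<48)&(g[:,:,2]>95))
for v in (158,160,161,162,163,165,170,180,200,220,235):
    u=np.where(m[v,230:410])[0]+230; print(v,len(u),u.min() if len(u) else 0,u.max() if len(u) else 0)
Ri=R.from_euler("xyz",st["tcp_rot"],degrees=True).inv()
print(Ri.apply(onplane(C,[(262,161.5),(378,161.5),(320,161.5)],z)-st["tool_pos"]).round(1))
save(im[130:350,200:440],"w19c")
```

```text
158 116 230 408
160 106 230 408
161 122 232 407
162 131 230 409
163 112 232 408
165 132 230 408
170 156 230 409
180 146 230 408
200 149 231 409
220 123 232 409
235 116 230 408
[[ 48.9 -29.4  28.5]
 [ 48.9  35.9  28.5]
 [ 48.9   3.2  28.5]]
```

View pics/w19c.png

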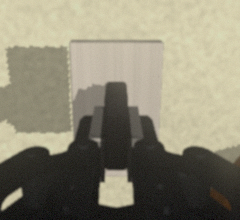

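The plate hangs level in the grip. Its far edge runs (271,171) to (363,171) and is square to the tool.

Run:
```python
from h import *
st=sense(); C=cam("wrist",st); z=st["tool_pos"][2]-36.4+8
Ri=R.from_euler("xyz",st["tcp_rot"],degrees=True).inv()
print(Ri.apply(onplane(C,[(271,171),(363,171)],z)-st["tool_pos"]).round(1))
```

```text
[[ 43.5 -24.6  28.5]
 [ 43.5  27.7  28.5]]
```

>>> apply_moves(deltas=[[0,0,0,0,0,1,0],[0,0,0,0,0,1,0],[0,0,0,0,0,1,0],[0,0,0,0,0,1,0],[0,0,0,0,0,1,0],[0,0,0,0,0,1,0],[0,0,0,0,0,1,0],[-0.33,0.98,0,0,0,0,0]])

```text
time: 62.25
tool_pos: [453.0, -57.9, 133.1]
tcp_rot: [-179.9, -0.1, 168.6]
ft_force: [0.1, 0.2, -0.6]
finger_gap: 10.0
grip_force: 59.0
```

>>> apply_moves(deltas=[[-0.33,0.98,0,0,0,0,0],[-0.33,0.98,0,0,0,0,0],[-0.33,0.98,0,0,0,0,0],[-0.33,0.98,0,0,0,0,0],[-0.33,0.98,0,0,0,0,0],[-0.33,0.98,0,0,0,0,0],[-0.33,0.98,0,0,0,0,0],[-0.33,0.97,0,0,0,0,0]])

```text
time: 63.25
tool_pos: [576.8, 158.7, 132.3]
tcp_rot: [-179.9, -0.1, 168.8]
ft_force: [0.6, 0.5, -1.8]
finger_gap: 10.5
grip_force: 59.0
```

>>> apply_moves(deltas=[[0,0,0.3,0,0,0,0],[0,0,0.3,0,0,0,0],[0,0,0,0,0,0,0],[0,0,0,0,0,0,0],[0,0,0,0,0,0,0]])

```text
time: 63.88
tool_pos: [577.2, 157.4, 116.3]
tcp_rot: [-179.9, 0.0, 168.8]
ft_force: [0.2, 0.2, -2.0]
finger_gap: 10.0
grip_force: 59.0
```

Run:
```python
from h import *
st=sense();print(st["tool_pos"],st["tcp_rot"],st["finger_gap"],st["ft_force"]);go([576.8,157,101],168.8)
```

```text
[577.22410029 157.44046122 116.25121688] [-1.79924896e+02  4.75448052e-02  1.68782489e+02] 9.96768798499689 [ 0.23912375  0.21941611 -1.9801172 ]
turn [-0.02  0.01 -0.  ] shift [ 0.01 -0.02  0.51] rows 0.0 0.5
```

>>> apply_moves(deltas=[[0,0,0.25,0,0,0,0],[0,0,0.25,0,0,0,0],[0,0,0,0,0,0,0],[0,0,0,0,0,0,0],[0,0,0,0,0,0,0]])

```text
time: 64.5
tool_pos: [576.8, 157.8, 100.4]
tcp_rot: [-179.9, -0.0, 168.8]
ft_force: [0.2, -0.4, -0.7]
finger_gap: 10.2
grip_force: 59.2
```

Run:
```python
from h import *
st=sense();print(st["tool_pos"],st["tcp_rot"],st["finger_gap"],st["ft_force"])
```

```text
[576.84779142 157.77315673 100.43866136] [-1.79901924e+02 -1.49055392e-02  1.68817803e+02] 10.187448254576772 [ 0.24803171 -0.36543038 -0.68865825]
```

>>> apply_moves(deltas=[[0,0,0,0,0,0,0.3],[0,0,0,0,0,0,0.7],[0,0,0,0,0,0,1],[0,0,0,0,0,0,1],[0,0,-0.9,0,0,0,1],[0,0,-0.9,0,0,0,1],[0,0,-0.9,0,0,0,1],[0,0,0,0,0,0,1]])

```text
time: 65.5
tool_pos: [578.8, 158.2, 184.8]
tcp_rot: [180.0, 0.3, 168.8]
ft_force: [-0.1, 0.3, 0.5]
finger_gap: 85.7
grip_force: 0.0
```

>>> apply_moves(deltas=[[0,0,0,0,0,0,1],[0,0,0,0,0,0,1]])

```text
time: 65.75
tool_pos: [576.1, 157.7, 180.0]
tcp_rot: [-179.9, -0.1, 168.8]
ft_force: [-0.2, 0.1, -0.1]
finger_gap: 85.4
grip_force: 0.0
```

Run:
```python
from h import *
st=sense(); im=snapshot("wrist"); np.save("pics/w20.npy",im); C=cam("wrist",st); print(st["tool_pos"])
ex=proj(C,[577,157.2,72])[0]; print("expect",ex)
g=cv2.cvtColor(im,cv2.COLOR_RGB2HSV)
m=((g[:,:,1]<80)).astype(np.uint8); m[:120]=0; m[290:]=0; m[:,:255]=0; m[:,375:]=0
cs,_=cv2.findContours(m,0,cv2.CHAIN_APPROX_NONE); c=max(cs,key=cv2.contourArea)[:,0].astype(float); print(c.min(0),c.max(0),rect(onplane(C,c,72)))
v=int(ex[1]); print(g[v,270:365:4,1].tolist())
```

```text
[576.06071997 157.72820295 179.9935962 ]
expect [315.19462067 204.72664954]
[285. 155.] [348. 252.] (array([578.3, 157.8]), 90.2, 54.7, -11.4)
[162, 161, 151, 153, 53, 33, 38, 42, 42, 38, 66, 69, 68, 62, 35, 36, 35, 34, 37, 47, 127, 119, 134, 140]
```

The plate lies at (578.3,157.8), yaw -11.4 degrees, within 2 mm of the pad centre. Now I go back to the tab.

>>> apply_moves(deltas=[[0,0,-0.9,0,0,0,1],[0,0,-0.9,0,0,0,1],[0,0,-0.9,0,0,0,1],[0,0,-0.9,0,0,0,1],[0,0,-0.9,0,0,0,1],[0,0,-0.9,0,0,0,1],[0,0.9,0,0,0,0,1],[0,0.9,0,0,0,0,1]])

```text
time: 66.8
tool_pos: [587.7, 211.5, 343.3]
tcp_rot: [-179.9, -0.0, 168.8]
ft_force: [0.6, 0.1, -0.7]
finger_gap: 85.3
grip_force: 0.0
```

>>> apply_moves(deltas=[[0,0.91,0,0,0,0,1],[0,0.91,0,0,0,0,1],[0,0.91,0,0,0,0,1],[0,0.91,0,0,0,0,1],[0,0.91,0,0,0,0,1],[0,0.91,0,0,0,0,1],[0,0,0,0,0,1,1],[0,0,0,0,0,1,1]])

```text
time: 67.8
tool_pos: [619.0, 372.3, 341.6]
tcp_rot: [-179.8, -0.1, 159.5]
ft_force: [-0.9, 0.4, -1.2]
finger_gap: 85.1
grip_force: 0.0
```

>>> apply_moves(deltas=[[0,0,0,0,0,1,1],[0,0,0,0,0,1,1],[0,0,0,0,0,1,1],[0,0,0,0,0,1,1],[0,0,0,0,0,1,1],[0,0,0,0,0,1,1],[0,0,0,0,0,1,1],[0,0,0,0,0,1,1]])

```text
time: 68.8
tool_pos: [619.1, 371.7, 342.0]
tcp_rot: [-179.8, 0.1, 122.8]
ft_force: [-0.7, -0.5, 0.3]
finger_gap: 85.5
grip_force: 0.0
```

>>> apply_moves(deltas=[[0,0,0,0,0,1,1],[0,0,0,0,0,1,1],[0,0,0,0,0,1,1],[0,0,0,0,0,1,1],[0,0,0,0,0,1,1],[0,0,0,0,0,1,1],[0,0,0,0,0,1,1],[0,0,0,0,0,1,1]])

```text
time: 69.8
tool_pos: [619.1, 371.7, 342.0]
tcp_rot: [-179.9, 0.1, 86.2]
ft_force: [-0.2, -0.2, 1.5]
finger_gap: 85.7
grip_force: 0.0
```

>>> apply_moves(deltas=[[0,0,0,0,0,1,1],[0,0,0,0,0,0.63,1],[0,0,0,0,-1,0,1],[0,0,0,0,-1,0,1],[0,0,0,0,-1,0,1],[0,0,0,0,-1,0,1],[0,0,0,0,-1,0,1],[0,0,0,0,-1,0,1]])

```text
time: 70.8
tool_pos: [619.1, 371.9, 342.3]
tcp_rot: [-179.9, 27.8, 78.9]
ft_force: [1.0, -0.5, 0.2]
finger_gap: 85.6
grip_force: 0.0
```

>>> apply_moves(deltas=[[0,0,0,0,-0.98,0,1],[0,0,0,0,0,0,1],[0,0,0,0,0,0,1],[0,0,0,0,0,0,1]])

```text
time: 71.3
tool_pos: [619.5, 371.3, 345.4]
tcp_rot: [179.9, 31.9, 78.7]
ft_force: [-0.8, 0.1, 1.0]
finger_gap: 85.5
grip_force: 0.0
```

Run:
```python
from h import *
st=sense();print(st["tool_pos"],st["tcp_rot"]);go([620.6,370.6,322.6],78.8,-32);go([608.7,319.7,234.7],78.8,-32)
im=snapshot("wrist"); save(im,"w21"); C=cam("wrist",st)
print(proj(C,[609.2,322.3,239]))
```

```text
[619.5255045  371.28800244 345.44096933] [179.86594296  31.91157487  78.72857395]
turn [ 0.02 -0.02 -0.01] shift [0.39 0.04 0.65] rows 0.0 0.7
turn [ 0.02 -0.02 -0.01] shift [ 0.47 -0.02  4.06] rows 0.0 4.1
[[315.7161756  185.14235285]]
```

>>> apply_moves(deltas=[[0.47,0,0,0,0,0,1],[0,0,0.8,0,0,0,1],[0,0,0.8,0,0,0,1],[0,0,0.8,0,0,0,1],[0,0,0.8,0,0,0,1],[0,0,0.84,0,0,0,1],[0,0,0,0,0,0,1],[0,0,0,0,0,0,0.6]], grip_force=30)

```text
time: 72.35
tool_pos: [609.5, 320.7, 235.3]
tcp_rot: [179.9, 32.0, 78.8]
ft_force: [0.2, -0.3, 1.0]
finger_gap: 69.8
grip_force: 0.0
```

>>> apply_moves(deltas=[[0,0,0,0,0,0,0.4],[0,0,0,0,0,0,0],[0,0,0,0,0,0,0],[0,0,0,0,0,0,0],[0,0,0,0,0,0,0]])

```text
time: 72.97
tool_pos: [608.8, 320.9, 233.5]
tcp_rot: [-180.0, 32.1, 78.9]
ft_force: [-3.9, 2.8, 3.7]
finger_gap: 13.7
grip_force: 31.1
```

Run:
```python
from h import *
st=sense();print(st["tool_pos"],st["tcp_rot"],st["finger_gap"],st["ft_force"])
Rb=R.from_euler("xyz",[180,0,78.8],degrees=True)
for k,th in enumerate(np.linspace(92.4,45,13)):
    tl=-32+(92.4-th)*.4; Rn=Rb*R.from_euler("y",tl,degrees=True); p=tab(th)+5*Rn.apply([0,0,1])
    if k: print(round(th,1),(Ro.inv().apply(p-p0)/30).round(3),round(np.radians(tl-tl0)/.08,3))
    else: print(p)
    p0,Ro,tl0=p,Rn,tl
print(p)
```

```text
[608.84124314 320.86349412 233.50456839] [-179.98702227   32.06302207   78.87141848] 13.734586019562023 [-3.92346349  2.80048426  3.68772487]
[609.5051896  319.34930939 234.0018224 ]
88.4 [-0.413 -0.     0.154] 0.345
84.5 [-0.406  0.     0.171] 0.345
80.6 [-0.399  0.     0.188] 0.345
76.6 [-0.391 -0.     0.205] 0.345
72.6 [-0.382 -0.     0.221] 0.345
68.7 [-0.372 -0.     0.237] 0.345
64.8 [-0.362 -0.     0.252] 0.345
60.8 [-0.352  0.     0.267] 0.345
56.8 [-0.34  -0.     0.281] 0.345
52.9 [-0.328  0.     0.295] 0.345
48.9 [-0.316 -0.     0.309] 0.345
45.0 [-0.303  0.     0.322] 0.345
[580.00452043 170.36004293 206.3492822 ]
```

>>> apply_moves(deltas=[[-0.41,0,0.15,0,0.34,0,0],[-0.41,0,0.17,0,0.35,0,0],[-0.4,0,0.19,0,0.34,0,0],[-0.39,0,0.2,0,0.35,0,0],[-0.38,0,0.22,0,0.34,0,0],[-0.37,0,0.24,0,0.35,0,0]])

```text
time: 73.72
tool_pos: [594.0, 243.7, 236.4]
tcp_rot: [179.9, 22.4, 78.9]
ft_force: [-1.0, 3.1, 3.4]
finger_gap: 13.4
grip_force: 31.4
```

>>> apply_moves(deltas=[[-0.36,0,0.25,0,0.34,0,0],[-0.35,0,0.27,0,0.35,0,0],[-0.34,0,0.28,0,0.34,0,0],[-0.33,0,0.29,0,0.35,0,0],[-0.32,0,0.31,0,0.34,0,0],[-0.31,0,0.33,0,0.35,0,0],[0,0,0,0,0,0,0],[0,0,0,0,0,0,0]])

```text
time: 74.72
tool_pos: [579.9, 170.5, 206.3]
tcp_rot: [180.0, 13.2, 78.8]
ft_force: [-0.7, -6.8, 4.0]
finger_gap: 13.7
grip_force: 31.3
```

```bash
cat >> h.py <<'E'
def lidang():
    st=sense();p=st["tool_pos"]-5*R.from_euler("xyz",st["tcp_rot"],degrees=True).apply([0,0,1]);v=p-H
    print(p.round(1),st["tcp_rot"].round(1),"angle",np.degrees(np.arctan2(v[2],-(v@EY)))-np.degrees(np.arctan2(38,190)), np.linalg.norm(v),st["ft_force"])
E
python3 -c "
from h import *
lidang()"
```

```text
[580.1 171.6 211.1] [180.   13.2  78.8] angle 45.01921957765678 193.6280375343084 [-0.72309323 -6.79204271  3.96770374]
```

>>> apply_moves(deltas=[[0,0,0,0,0,0,0.5],[0,0,0,0,0,0,1],[0,0,0,0,0,0,1],[0,0,0,0,0,0,1],[0,0,-0.8,0,0,0,1],[0,0,-0.8,0,0,0,1],[0,0,-0.8,0,0,0,1],[0,0,-0.8,0,0,0,1]])

```text
time: 75.72
tool_pos: [583.9, 192.8, 300.1]
tcp_rot: [180.0, 13.1, 78.8]
ft_force: [-0.2, -0.4, 0.7]
finger_gap: 85.4
grip_force: 0.0
```

>>> apply_moves(deltas=[[0,0,-0.9,0,0,0,1],[0,0,-0.9,0,0,0,1],[0,0,0,0,0,0,1],[0,0,0,0,0,0,1],[0,0,0,0,0,0,1],[0,0,0,0,0,0,1]])

```text
time: 76.47
tool_pos: [586.0, 204.3, 350.8]
tcp_rot: [-179.9, 13.2, 78.9]
ft_force: [0.9, -0.5, 0.0]
finger_gap: 85.5
grip_force: 0.0
```

```bash
python3 -c "
from h import *
s=snapshot('scene');d=snapshot('side');a=lambda im,v,u:cv2.resize(im[v:v+100,u:u+195],None,fx=4,fy=3,interpolation=2)
save(np.vstack([a(s,135,245),a(d,115,245)])[:600,:780],'fin')
th=np.radians(45)
for n in('scene','side'):
    C=cam(n); print(n,[proj(C,H+sx*98*EX-l*np.cos(th)*EY+l*np.sin(th)*EZ+8*(np.cos(th)*EZ+np.sin(th)*EY))[0].round(1).tolist() for sx in(-1,1) for l in(0,220)])
print(sense()['tool_pos'],sense()['ft_force'])"
```

```text
scene [[379.5, 166.8], [334.4, 131.6], [409.6, 199.7], [362.1, 163.6]]
side [[276.2, 157.0], [281.8, 146.8], [325.5, 149.6], [338.0, 138.5]]
[586.10793892 204.440539   351.28345915] [ 0.52514695 -0.28022626 -0.0646772 ]
```

View pics/fin.png

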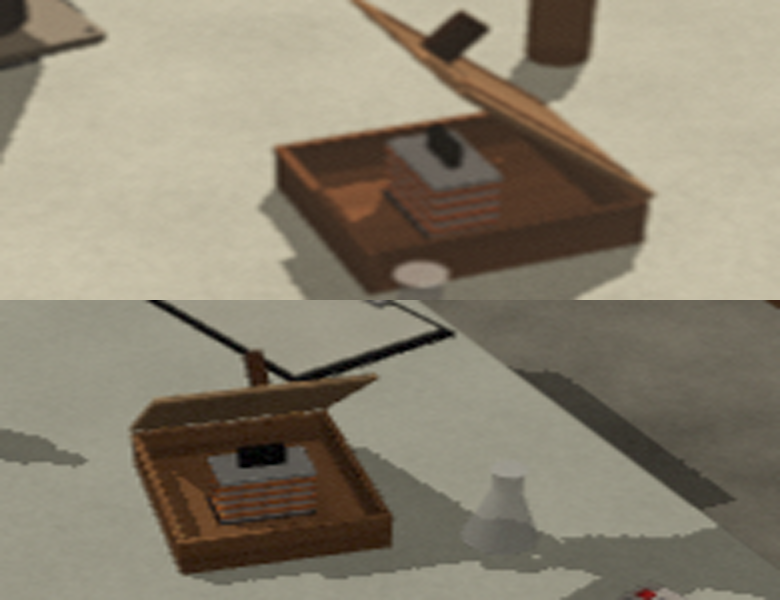

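The final views show four level cases on the pad with the plate and its bar on top. The lid edges match the 45° prediction to a few pixels, and the bystanders are in place.

```bash
python3 -c "
from h import *
print(hand_in())"
```

```text
the job is handed in; nothing more can be done
None
```

The job is handed in with all four cases I could see stacked square on the pad, the plate on top within about 2 mm of centre, the lid at about 45° and the bystanders undisturbed; `hand_in` returned no verdict.

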